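# Set up the pouring stand at its high setting and lay a panel on it

### The job

Set up the pouring stand at its high setting: stand the three tall posts upright in the three sockets of the drip tray, one in each, then lay the slatted grid on them so that all three pins go into its holes and it rests level on the posts' shoulders. Then lay the small white panel flat in the middle of the grid, face up and lengthways along the slats, ready for pouring. Leave the three short posts standing where they are.

Things in the scene. Friction and masses are not known exactly. Their poses are not given: they have to be found in the camera images.
- tall_post_1: one of three identical tall posts of the pouring stand: pale turned wood, standing free on the table, a plain round body 28 mm in diameter and 80 mm high (lower edge bevelled 2 mm), with a pin 10 mm in diameter and 10 mm long on the middle of its flat top (90 mm in all), 60 g; origin: centre of the underside, z up along the post
- tall_post_2: one of three identical tall posts of the pouring stand: pale turned wood, standing free on the table, a plain round body 28 mm in diameter and 80 mm high (lower edge bevelled 2 mm), with a pin 10 mm in diameter and 10 mm long on the middle of its flat top (90 mm in all), 60 g; origin: centre of the underside, z up along the post
- tall_post_3: one of three identical tall posts of the pouring stand: pale turned wood, standing free on the table, a plain round body 28 mm in diameter and 80 mm high (lower edge bevelled 2 mm), with a pin 10 mm in diameter and 10 mm long on the middle of its flat top (90 mm in all), 60 g; origin: centre of the underside, z up along the post
- short_post_1: one of three identical short posts, for the low setting and not wanted now: same wood, 28 mm diameter and 10 mm pin as the tall ones, but the body only 42 mm high (52 mm in all); stands free on the table among the tall ones; origin: centre of the underside, z up
- short_post_2: one of three identical short posts, for the low setting and not wanted now: same wood, 28 mm diameter and 10 mm pin as the tall ones, but the body only 42 mm high (52 mm in all); stands free on the table among the tall ones; origin: centre of the underside, z up
- short_post_3: one of three identical short posts, for the low setting and not wanted now: same wood, 28 mm diameter and 10 mm pin as the tall ones, but the body only 42 mm high (52 mm in all); stands free on the table among the tall ones; origin: centre of the underside, z up
- drip_tray: white plastic drip tray 190 (x) x 144 (y) mm, rim 18 mm high, fixed to the table. Three round sockets, 34 mm inside, mouth 22 mm and floor 6 mm above the table (a post stands on that floor); centres at (x, y) = (-65, 0), (65, 45), (65, -45) mm in the tray's frame. Origin: centre of the underside, z up, x along the long side to the end with two sockets
- grid: loose grid of darker wood, 164 (x) x 124 (y) x 12 mm, 150 g: two end rails, three slats 14 mm wide along x at y = -55, 0, 55 mm (grip the middle one at the origin, across y; gaps 41 mm, thin rods cross at x = +-34). 24 mm holes through the rails at (x, y) = (-65, 0), (65, 45), (65, -45) mm, the pattern of the tray's sockets. Origin: centre of the underside, z up, x to the rail with two holes
- panel: small loose painting panel lying face up, 90 (x) x 56 (y) x 20 mm, 60 g: a primed white face 5 mm thick on a pale wooden cradle 1 mm narrower all round; grip it across y. Origin: centre of the underside, z up out of the white face, x along the long side
There are look-alikes about, which are no part of the job. What is shaped like the tall_post_1 but blue or red is not meant.

How it is judged (in metres and radians):
On the way, in this order (a step that is already met when the one before it is completed fails the run):
1. a tall post stands upright on the floor of each of the three sockets (((x of tall_post_1 in the frame of drip_tray between -0.072 and -0.058 m and y of tall_post_1 in the frame of drip_tray between -0.007 and 0.007 m and z of tall_post_1 in the frame of drip_tray below 0.009 m and angle between tall_post_1's own z axis and vertical below 0.1 rad) or (x of tall_post_2 in the frame of drip_tray between -0.072 and -0.058 m and y of tall_post_2 in the frame of drip_tray between -0.007 and 0.007 m and z of tall_post_2 in the frame of drip_tray below 0.009 m and angle between tall_post_2's own z axis and vertical below 0.1 rad) or (x of tall_post_3 in the frame of drip_tray between -0.072 and -0.058 m and y of tall_post_3 in the frame of drip_tray between -0.007 and 0.007 m and z of tall_post_3 in the frame of drip_tray below 0.009 m and angle between tall_post_3's own z axis and vertical below 0.1 rad)) and ((x of tall_post_1 in the frame of drip_tray between 0.058 and 0.072 m and y of tall_post_1 in the frame of drip_tray between 0.038 and 0.052 m and z of tall_post_1 in the frame of drip_tray below 0.009 m and angle between tall_post_1's own z axis and vertical below 0.1 rad) or (x of tall_post_2 in the frame of drip_tray between 0.058 and 0.072 m and y of tall_post_2 in the frame of drip_tray between 0.038 and 0.052 m and z of tall_post_2 in the frame of drip_tray below 0.009 m and angle between tall_post_2's own z axis and vertical below 0.1 rad) or (x of tall_post_3 in the frame of drip_tray between 0.058 and 0.072 m and y of tall_post_3 in the frame of drip_tray between 0.038 and 0.052 m and z of tall_post_3 in the frame of drip_tray below 0.009 m and angle between tall_post_3's own z axis and vertical below 0.1 rad)) and ((x of tall_post_1 in the frame of drip_tray between 0.058 and 0.072 m and y of tall_post_1 in the frame of drip_tray between -0.052 and -0.038 m and z of tall_post_1 in the frame of drip_tray below 0.009 m and angle between tall_post_1's own z axis and vertical below 0.1 rad) or (x of tall_post_2 in the frame of drip_tray between 0.058 and 0.072 m and y of tall_post_2 in the frame of drip_tray between -0.052 and -0.038 m and z of tall_post_2 in the frame of drip_tray below 0.009 m and angle between tall_post_2's own z axis and vertical below 0.1 rad) or (x of tall_post_3 in the frame of drip_tray between 0.058 and 0.072 m and y of tall_post_3 in the frame of drip_tray between -0.052 and -0.038 m and z of tall_post_3 in the frame of drip_tray below 0.009 m and angle between tall_post_3's own z axis and vertical below 0.1 rad))), for 0.2 s.
2. the grid rests level on the three posts' shoulders, pins in its holes (all of step 1 and x of grid in the frame of drip_tray between -0.014 and 0.014 m and y of grid in the frame of drip_tray between -0.014 and 0.014 m and z of grid in the frame of drip_tray between 0.082 and 0.09 m and angle between grid's own z axis and vertical below 0.05 rad and angle between the x axis of grid and the x axis of drip_tray, either way round below 0.2 rad and linear speed of grid below 0.02 m/s and angular speed of grid below 0.1 rad/s), for 0.2 s.
At the end, for the whole second after the job is handed in: Each socket holds a tall post (7 mm, 0.1 rad); the grid rests on their shoulders, pins in holes (14 mm, height 4 mm, level 0.05 rad, 0.2 rad from the tray); the panel lies face up in its middle (15 mm, height 4 mm, along the slats within 0.3 rad); the short posts stand within 30 mm of their starts (all of step 2 and x of panel in the frame of grid between -0.015 and 0.015 m and y of panel in the frame of grid between -0.015 and 0.015 m and z of panel in the frame of grid between 0.008 and 0.016 m and angle between panel's own z axis and vertical below 0.06 rad and angle between the x axis of panel and the x axis of grid, either way round below 0.3 rad and linear speed of panel below 0.02 m/s and distance of each of short_post_1, short_post_2, short_post_3 from where it was at the start of the episode below 0.03 m and angle between each of short_post_1, short_post_2, short_post_3's own z axis and vertical below 0.2 rad); the robot touches nothing.
It also fails if it takes over 112 s, if anything falls off the work surface, if the arm or the gripper's body presses on something with over 40 N, if the wrist force passes 120 N, or if a joint passes its speed limit or range.

### The arm

A 7-joint arm with a two-finger parallel gripper is mounted at the origin on a cart in front of the work surface, level with it; the furniture and walls round the work are solid. World frame = base frame: x ahead of the robot, y to its left, z up, the work surface at z = 0. Lengths are in m, angles in degrees, forces in N, time in s.
With the tool pointing down it reaches from about 0.425 to 1.025 m from the base axis. Payload 9.4 kg.
Tool frame: the origin (TCP) lies midway between the tips of the shut fingers; the grasp point (between the pads) lies 19 mm behind it (env.hold_point_z is the distance from the TCP to the grasp point, in m); z points along the fingers, y is the line along which they close (so a half turn about z gives the same grasp; the last joint's range is limited). The gripper opens to 85 mm and grips with 20 to 120 N. Pads are 22 mm wide; open, the fingers measure 114 mm over their backs; the gripper's body (76 mm by 85 mm) begins 54 mm behind the grasp point. The pads swing forward as they close: fully open they stand 13 mm farther back than shut.
Start: joints at [68.371, 34.337, -0.143, 91.639, 0.103, 54.024, -4.572], TCP at [0.215, -0.692, 0.231] pointing down, gripper open.
Joint ranges: [-147.43, 147.43], [-19.82, 112.94], [-74.19, 73.91], [6.32, 146.72], [-59.91, 239.91], [6.04, 106.73], [-150.56, 150.56]. Speed limits (degrees/s): [127.2, 127.2, 172.46, 172.46, 180, 180, 180].

### API

Orientations are given as [roll, pitch, yaw] about the fixed x, y, z axes, in that order (R = Rz(yaw) Ry(pitch) Rx(roll)).
In Python, from workcell import env, viewer, order, finder gives the robot as it stands.
- The arm moves only by the shell command python3 -m pendant 'ROWS'. ROWS is JSON, a list of rows, each an object with "dr": the turn, a rotation vector about the tool's x, y, z in rad, a list of three; "translation": the shift along the tool's x, y, z in m, a list of three; "grip": the opening, from 0 (shut) to 1 (fully open). A call has 1 to 5 rows; each row is the pose to reach, as a shift and turn from the pose commanded when the call began, along the tool's axes at that moment; what a row does not reach only later rows make up. A row lasts 1/12 s, in which the tool goes at most 41.7 mm and 7.16 degrees, less where a joint would pass 70% of its speed; a pose out of reach is approached as far as the arm can. A call with a gripper value outside its range is refused whole. The fingers move at their own pace and stop on an object; the grip force is fixed at half the most. Time passes only in rows, so rows that repeat a pose let the fingers close. It gives the time, the measured TCP pose, the force, the opening and the grip force at its end, in the units of the state.
- env.get_state(): the state, without advancing time (a new reading comes with each control period).
- viewer.camera(name): name is "scene" or "top"; returns a dict with "color" (420x560x3 uint8, red, green, blue), "fx", "fy", "cx", "cy" (pixels), "R" (3x3) and "t" (3): a world point X has camera coordinates R X + t. Camera axes: x right, y down, z forward; pixel columns grow to the right and rows downward; lengths in m; the calibration is good to about 2 mm. A picture is of the moment at which its call begins. There is no depth.
- order.hand_in(): hands the job in; it is judged then, once.
Trained networks look in a picture, given as the dict that the camera call returned (one of the last four; its "shot" number tells which), for a name from the list of things; names that differ only in an ending like _2 or _b are one class to them, and where a whole thing is asked for, a point or a joint stands for the part that bears it (a point fixed in the world has none). Each returns a list of dicts, best first, with "score" (0 to 1); they miss things now and then, are a little off and sometimes report something else, mostly with a low value. They report only what shows in the picture. A call takes as long as a camera call. They do not tell look-alikes from the thing itself.
- finder.look_for(picture, thing): "centre" ([x, y, z] in m, in world coordinates, good to about 4 mm: the middle of the surface that is visible of it).
- finder.cut_out(picture, thing): "pixels" (420x560 bool, what is visible of it).
The state is a dict: "clock": time; "joint_pos": joint angles; "qvel": joint speeds; "tau": joint torques, N m; "eef_pos": TCP position; "tool_rot": TCP orientation; "contact_force": force on the tool from outside, world axes, zero at the start; "ft_torque": the same for the moment, N m; "width": opening from 0.0 (shut) to 1.0 (fully open); "finger_force": force on a finger pad.
Only numpy, scipy, OpenCV 4.12 (cv2) and the standard library are available. Lean on these libraries where they do the work, as an engineer would, in place of code of your own. Each camera call takes 0.05 s, during which the arm holds its last target. There are 200 camera calls.

## Working session

There is one attempt and no reset: what is moved stays moved. The work goes in short steps, Python scripts to look and compute and a shell command to move; the robot and the scene stay as the last step left them, time stands still between calls to the robot, and variables do not carry over. Pictures are saved under pics/ and viewed, at most 14 in all, crops included, and the job is handed in when it is done.

```bash
mkdir -p pics; ls; cat > h.py <<'E'
import numpy as np, cv2
from workcell import env, viewer, order, finder
def ray(p,uv,z):
    R=np.array(p["R"]);t=np.array(p["t"]);C=-R.T@t
    d=R.T@np.array([(uv[0]-p["cx"])/p["fx"],(uv[1]-p["cy"])/p["fy"],1]);return C+d*(z-C[2])/d[2]
def proj(p,X):
    c=np.array(p["R"])@np.array(X)+np.array(p["t"]);return np.array([p["fx"]*c[0]/c[2]+p["cx"],p["fy"]*c[1]/c[2]+p["cy"]])
def save(p,n,crop=None,s=1):
    im=p["color"][...,::-1]
    if crop: im=im[crop[1]:crop[3],crop[0]:crop[2]]
    cv2.imwrite("pics/"+n,cv2.resize(im,None,fx=s,fy=s,interpolation=cv2.INTER_CUBIC))
E
cat > a.py <<'E'
from h import *
np.set_printoptions(precision=4,suppress=True)
s=env.get_state();print(s["clock"],s["eef_pos"],s["tool_rot"],s["width"])
for n in ("scene","top"):
    p=viewer.camera(n);save(p,n+"0.png")
    R=np.array(p["R"]);print(n,"C",-R.T@np.array(p["t"]),"fwd",R[2])
    for th in ("tall_post_1","short_post_1","drip_tray","grid","panel"):
        for d in finder.look_for(p,th): print(th,np.array(d["centre"]),round(d["score"],2),proj(p,d["centre"]).round())
E
python3 a.py
```

```text
pics
0.0 [ 0.2147 -0.692   0.2304] [-179.9135    0.0085   17.2388] 1.0011620395388066
scene C [ 0.288  -0.2124  0.6789] fwd [ 0.3823  0.5283 -0.7581]
tall_post_1 [0.8117 0.1847 0.0514] 0.76 [371. 179.]
tall_post_1 [0.6362 0.2734 0.0553] 0.67 [275. 191.]
tall_post_1 [0.418  0.1702 0.0607] 0.64 [207. 283.]
tall_post_1 [0.6148 0.1734 0.0551] 0.6 [299. 227.]
tall_post_1 [0.8026 0.2516 0.0529] 0.57 [345. 163.]
short_post_1 [0.5232 0.1889 0.0363] 0.87 [254. 253.]
short_post_1 [0.5556 0.2525 0.0353] 0.77 [248. 223.]
short_post_1 [0.476  0.2368 0.0358] 0.56 [217. 249.]
drip_tray [0.6031 0.0484 0.0053] 0.76 [337. 292.]
drip_tray [0.6155 0.1744 0.0562] 0.17 [299. 226.]
grid [0.4643 0.3696 0.0148] 0.77 [179. 215.]
grid [0.5573 0.2538 0.035 ] 0.41 [249. 222.]
panel [0.4233 0.0469 0.0242] 0.76 [253. 347.]
top C [0.5115 0.2107 0.8915] fwd [ 0.1187  0.0097 -0.9929]
tall_post_1 [0.4284 0.1807 0.0732] 0.76 [302. 300.]
tall_post_1 [0.6389 0.2852 0.0786] 0.67 [249. 198.]
tall_post_1 [0.6165 0.1845 0.0807] 0.57 [298. 208.]
tall_post_1 [0.8155 0.2014 0.0778] 0.57 [288. 116.]
short_post_1 [0.5535 0.2643 0.0433] 0.58 [261. 240.]
short_post_1 [0.4818 0.2453 0.04  ] 0.55 [270. 274.]
short_post_1 [0.6132 0.1851 0.0836] 0.53 [298. 209.]
short_post_1 [0.5287 0.1958 0.0416] 0.45 [293. 251.]
drip_tray [0.6037 0.0501 0.007 ] 0.92 [357. 217.]
drip_tray [0.5555 0.262  0.0431] 0.18 [262. 239.]
grid [0.4723 0.3845 0.0104] 0.97 [208. 279.]
panel [0.4317 0.0479 0.0242] 0.95 [363. 295.]
```

View pics/scene0.png

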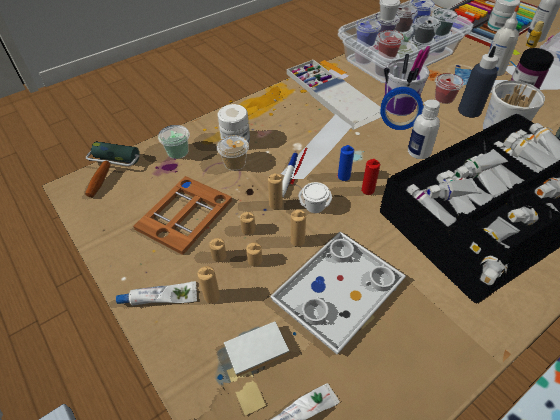

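View pics/top0.png

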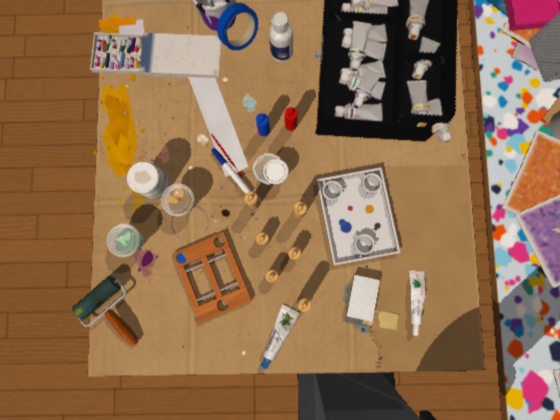

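Scene picture: the tall wooden posts are at (275,191), (298,228) and (207,283). The short ones are at (247,223), (218,250) and (254,254). Candidates that could be mistaken for a tall post are blue (345,163), red (371,177) and the three short posts. I choose the three tall pale ones. Tray is at (338,292), grid at (183,213), panel at (255,347). In the top picture the tray's two-socket end points away from the robot (sockets at (333,188), (371,182) and (364,243)).

```bash
cat > fit.py <<'E'
from h import *
from scipy.optimize import minimize
def rz(a): return np.array([[np.cos(a),-np.sin(a),0],[np.sin(a),np.cos(a),0],[0,0,1]])
def box(lx,ly,z0,z1): return np.array([[sx*lx/2,sy*ly/2,z] for sx in(-1,1) for sy in(-1,1) for z in(z0,z1)])
def cyl(r,z0,z1): 
    a=np.linspace(0,2*np.pi,24,endpoint=False); return np.array([[r*np.cos(t),r*np.sin(t),z] for t in a for z in(z0,z1)])
SH={"tall":[cyl(.014,0,.08),cyl(.005,.08,.09)],"short":[cyl(.014,0,.042),cyl(.005,.042,.052)],
 "drip_tray":[box(.19,.144,0,.018)],"grid":[box(.164,.124,0,.012)],"panel":[box(.09,.056,0,.02)]}
def sil(p,parts,q,z0=0,S=4):
    m=np.zeros((420*S,560*S),np.uint8)
    for P in parts:
        W=P@rz(q[2]).T+[q[0],q[1],z0]
        uv=np.array([proj(p,w) for w in W])
        cv2.fillConvexPoly(m,cv2.convexHull(((uv+.5)*S*16-8).round().astype(np.int32)),255,shift=4)
    return cv2.resize(m,(560,420),interpolation=cv2.INTER_AREA)/255.
def fit(views,kind,q0,z0=0,yaw=True):
    """views: list of (picture, mask)"""
    def c(q):
        q=[q[0],q[1],q[2]] if yaw else [q[0],q[1],0]
        r=0
        for p,m in views:
            s=sil(p,SH[kind],q,z0); r+=np.abs(s-m).sum()/m.sum()
        return r
    q0=list(q0) if yaw else list(q0[:2])
    sx=[q0]+[[v+(d if i==j else 0) for j,v in enumerate(q0)] for i,d in enumerate([.008,.008,.15][:len(q0)])]
    r=minimize(c,q0,method="Nelder-Mead",options=dict(initial_simplex=sx,xatol=2e-4,fatol=1e-3,maxiter=120))
    return r.x,r.fun
def masks(p,th,xy,maxd=.04):
    """mask of thing whose hull centroid is nearest projection"""
    uv=proj(p,xy);b=None
    for d in finder.cut_out(p,th):
        m=d["pixels"]; ys,xs=np.nonzero(m); e=np.hypot(xs.mean()-uv[0],ys.mean()-uv[1])
        if b is None or e<b[0]: b=(e,m)
    return b
def solid(m):
    h=cv2.findContours(m.astype(np.uint8),cv2.RETR_EXTERNAL,cv2.CHAIN_APPROX_NONE)[0]
    o=np.zeros(m.shape,np.uint8); cv2.drawContours(o,[max(h,key=cv2.contourArea)],-1,1,-1); return o>0
E
cat > b.py <<'E'
from fit import *
np.set_printoptions(precision=4,suppress=True)
T={n:viewer.camera(n) for n in("top","scene")}
save(T["scene"],"crop0.png",(130,160,420,360),2.6)
items=[("tall",.638,.280),("tall",.6165,.180),("tall",.422,.176),("short",.5535,.259),("short",.48,.242),("short",.527,.193),("drip_tray",.604,.05,.19),("grid",.47,.378,.35),("grid",.47,.378,-1.2),("panel",.43,.048,-.1)]
cache={}
for it in items:
    k=it[0];th={"tall":"tall_post_1","short":"short_post_1"}.get(k,k)
    zc={"tall":.055,"short":.033}.get(k,.01)
    for use in (("top",),("scene",),("top","scene")):
        V=[]
        for n in use:
            b=masks(T[n],th,[it[1],it[2],zc])
            if b and b[0]<15: V.append((T[n],solid(b[1])))
        if not V: print(k,use,"none");continue
        x,f=fit(V,k,it[1:] if len(it)>3 else (*it[1:],0),yaw=len(it)>3)
        print(k,use,x,round(f/len(V),3))
E
python3 b.py
```

```text
tall ('top',) [0.6411 0.283 ] 0.151
tall ('scene',) [0.6445 0.2848] 0.084
tall ('top', 'scene') [0.643  0.2836] 0.142
tall ('top',) [0.6185 0.1812] 0.072
tall ('scene',) [0.6205 0.1817] 0.086
tall ('top', 'scene') [0.6192 0.1809] 0.09
tall ('top',) [0.4223 0.1779] 0.124
tall ('scene',) [0.4227 0.1776] 0.081
tall ('top', 'scene') [0.4223 0.1776] 0.103
short ('top',) [0.5578 0.2628] 0.11
short ('scene',) [0.5613 0.2668] 0.27
short ('top', 'scene') [0.5581 0.2629] 0.197
short ('top',) none
short ('scene',) [0.4797 0.2449] 0.118
short ('top', 'scene') [0.4797 0.2449] 0.118
short ('top',) [0.5264 0.1941] 0.108
short ('scene',) [0.528  0.1955] 0.16
short ('top', 'scene') [0.5265 0.194 ] 0.138
drip_tray ('top',) [0.6068 0.051  0.168 ] 0.032
drip_tray ('scene',) [0.6095 0.0537 0.1698] 0.018
drip_tray ('top', 'scene') [0.6088 0.0526 0.166 ] 0.034
grid ('top',) [0.4775 0.3775 0.3816] 0.865
grid ('scene',) [0.479  0.3784 0.3716] 0.038
grid ('top', 'scene') [0.4779 0.3778 0.3844] 0.456
grid ('top',) [ 0.4627  0.3609 -1.2451] 1.423
grid ('scene',) [ 0.4779  0.3788 -0.7594] 0.38
grid ('top', 'scene') [0.4781 0.378  0.3815] 0.455
panel ('top',) [ 0.4276  0.0469 -0.2355] 0.042
panel ('scene',) [ 0.4289  0.0485 -0.2219] 0.038
panel ('top', 'scene') [ 0.4284  0.0477 -0.2318] 0.052
```

View pics/crop0.png

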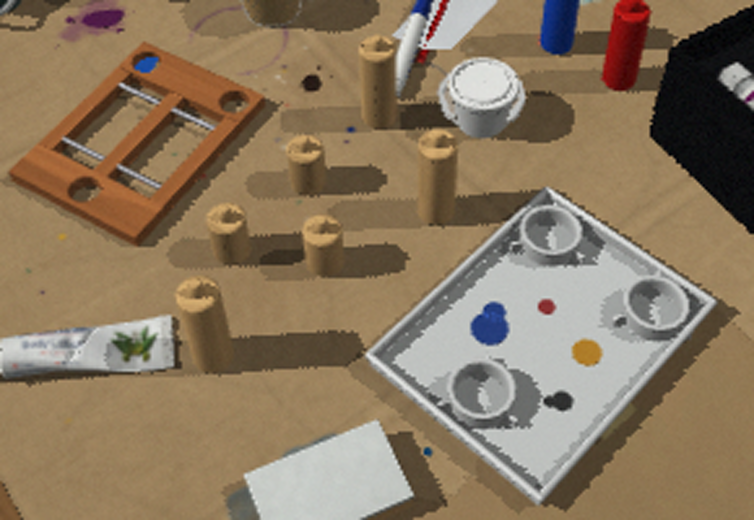

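The crop confirms three pale tall posts, and the two-hole end of the grid and tray both point away from the robot. The fits agree within about 3 mm. I'll take tall post B (0.619, 0.181) first: turn the tool to yaw 0, then cross at height.

```bash
cat > g.py <<'E'
import sys
from h import *
from scipy.spatial.transform import Rotation as Ro
s=env.get_state();R=Ro.from_euler("xyz",s["tool_rot"],degrees=True)
a=list(map(float,sys.argv[1:]))
print("t",round(s["clock"],2),"pos",np.round(s["eef_pos"],4),"rot",np.round(s["tool_rot"],2),"w",round(s["width"],3),"ff",np.round(s["finger_force"],1),"F",np.round(s["contact_force"],1))
if a:
    print("translation",R.inv().apply(np.array(a[:3])-s["eef_pos"]).round(4),"dr",(R.inv()*Ro.from_euler("xyz",[180,0,a[3]],degrees=True)).as_rotvec().round(4))
E
python3 -m pendant '[{"dr":[0,0,0.1],"translation":[0,0,0],"grip":0.7},{"dr":[0,0,0.2],"translation":[0,0,0],"grip":0.7},{"dr":[-0.0015,0,0.301],"translation":[0,0,0],"grip":0.7},{"dr":[-0.0015,0,0.301],"translation":[0,0,0],"grip":0.7}]'
python3 g.py 0.619 0.181 0.19 0
```

```text
clock: 3.03
eef_pos: [0.2159, -0.6925, 0.2314]
tool_rot: [179.9, -0.1, -0.3]
contact_force: [-0.4, 0.5, -0.3]
width: 0.696
finger_force: 0.0
t 3.03 pos [ 0.2159 -0.6925  0.2314] rot [ 1.7988e+02 -7.0000e-02 -2.5000e-01] w 0.696 ff 0.0 F [-0.4  0.5 -0.3]
translation [ 0.3992 -0.8753  0.04  ] dr [ 0.0021 -0.0012 -0.0044]
```

```bash
for i in 1; do :; done
python3 -m pendant '[{"dr":[0,0,0],"translation":[0.016,-0.035,0],"grip":0.7},{"dr":[0,0,0],"translation":[0.032,-0.07,0],"grip":0.7},{"dr":[0,0,0],"translation":[0.048,-0.105,0],"grip":0.7},{"dr":[0,0,0],"translation":[0.064,-0.14,0],"grip":0.7},{"dr":[0,0,0],"translation":[0.08,-0.175,0],"grip":0.7}]' | head -2
python3 -m pendant '[{"dr":[0,0,0],"translation":[0.016,-0.035,0],"grip":0.7},{"dr":[0,0,0],"translation":[0.032,-0.07,0],"grip":0.7},{"dr":[0,0,0],"translation":[0.048,-0.105,0],"grip":0.7},{"dr":[0,0,0],"translation":[0.064,-0.14,0],"grip":0.7},{"dr":[0,0,0],"translation":[0.08,-0.175,0],"grip":0.7}]' | head -2
python3 -m pendant '[{"dr":[0,0,0],"translation":[0.016,-0.035,0],"grip":0.7},{"dr":[0,0,0],"translation":[0.032,-0.07,0],"grip":0.7},{"dr":[0,0,0],"translation":[0.048,-0.105,0],"grip":0.7},{"dr":[0,0,0],"translation":[0.064,-0.14,0],"grip":0.7},{"dr":[0,0,0],"translation":[0.08,-0.175,0],"grip":0.7}]' | head -2
python3 -m pendant '[{"dr":[0,0,0],"translation":[0.016,-0.035,0],"grip":0.7},{"dr":[0,0,0],"translation":[0.032,-0.07,0],"grip":0.7},{"dr":[0,0,0],"translation":[0.048,-0.105,0],"grip":0.7},{"dr":[0,0,0],"translation":[0.064,-0.14,0],"grip":0.7},{"dr":[0,0,0],"translation":[0.08,-0.175,0],"grip":0.7}]' | head -2
python3 g.py 0.619 0.181 0.12 0
```

```text
clock: 3.45
eef_pos: [0.295, -0.5158, 0.2311]
clock: 3.87
eef_pos: [0.3751, -0.3409, 0.231]
clock: 4.28
eef_pos: [0.4553, -0.1659, 0.2309]
clock: 4.7
eef_pos: [0.5354, 0.0092, 0.2306]
t 4.7 pos [0.5354 0.0092 0.2306] rot [ 1.7989e+02 -3.0000e-02  1.5000e-01] w 0.703 ff 0.0 F [ 1.  -0.3  0.3]
translation [ 0.084  -0.1718  0.1103] dr [ 0.0018 -0.0005  0.0026]
```

```bash
python3 -m pendant '[{"dr":[0,0,0],"translation":[0.017,-0.034,0.02],"grip":0.7},{"dr":[0,0,0],"translation":[0.034,-0.069,0.04],"grip":0.7},{"dr":[0,0,0],"translation":[0.051,-0.103,0.06],"grip":0.7},{"dr":[0,0,0],"translation":[0.084,-0.138,0.085],"grip":0.7},{"dr":[0.0018,0,0.0026],"translation":[0.084,-0.172,0.11],"grip":0.7}]' | head -2
python3 -m pendant '[{"dr":[0,0,0],"translation":[0,0,0.03],"grip":0.7},{"dr":[0,0,0],"translation":[0,0,0.06],"grip":0.7},{"dr":[0,0,0],"translation":[0,0,0.079],"grip":0.7},{"dr":[0,0,0],"translation":[0,0,0.079],"grip":0.7}]' | head -2
python3 g.py 0.619 0.181 0.041 0
python3 -c "
from h import *
p=viewer.camera('scene');save(p,'b1.png',(220,130,400,270),4)"
```

```text
clock: 5.12
eef_pos: [0.62, 0.168, 0.1288]
clock: 5.45
eef_pos: [0.6139, 0.1668, 0.0458]
t 5.45 pos [0.6139 0.1668 0.0458] rot [1.7989e+02 3.4000e-01 2.0000e-02] w 0.702 ff 0.0 F [-0.6  0.2 -1. ]
translation [ 0.0051 -0.0142  0.0047] dr [0.0018 0.006  0.0004]
```

View pics/b1.png

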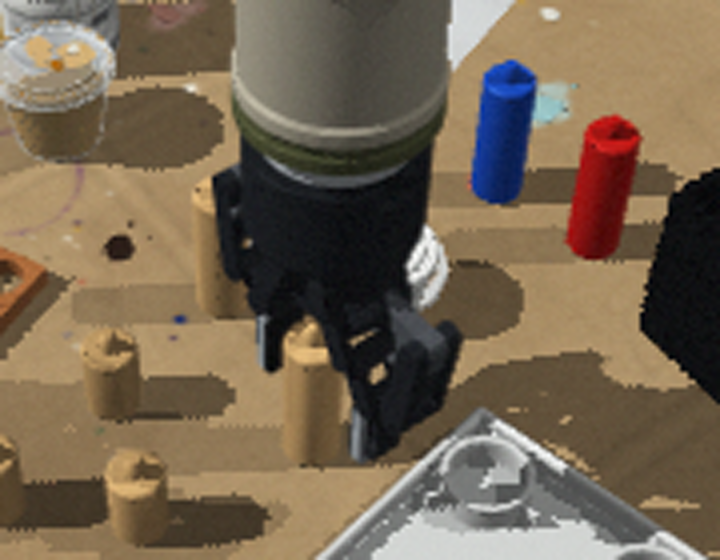

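The fingers straddle the post at about (315,390) in the crop, but the tool is 14 mm short in y because the last row was limited. I'll correct that, then close.

```bash
python3 -m pendant '[{"dr":[0.0018,0.006,0],"translation":[0.005,-0.014,0.004],"grip":0.7},{"dr":[0.0018,0.006,0],"translation":[0.005,-0.014,0.004],"grip":0.7}]' | head -2
python3 -m pendant '[{"dr":[0,0,0],"translation":[0,0,0],"grip":0.2},{"dr":[0,0,0],"translation":[0,0,0],"grip":0.1},{"dr":[0,0,0],"translation":[0,0,0],"grip":0},{"dr":[0,0,0],"translation":[0,0,0],"grip":0},{"dr":[0,0,0],"translation":[0,0,0],"grip":0}]'
python3 g.py 0.619 0.181 0.18 9.6
```

```text
clock: 5.67
eef_pos: [0.6229, 0.1845, 0.0471]
clock: 6.08
eef_pos: [0.6219, 0.1812, 0.0472]
tool_rot: [-179.8, -0.4, -0.2]
contact_force: [-1.0, -0.3, 5.7]
width: 0.312
finger_force: 58.7
t 6.08 pos [0.6219 0.1812 0.0472] rot [-1.7984e+02 -4.5000e-01 -1.7000e-01] w 0.312 ff 58.7 F [-1.  -0.3  5.7]
translation [-1.800e-03 -1.000e-04 -1.328e-01] dr [-0.002  -0.008  -0.1705]
```

```bash
python3 -m pendant '[{"dr":[-0.002,-0.008,0],"translation":[0,0,-0.03],"grip":0},{"dr":[-0.002,-0.008,0],"translation":[0,0,-0.06],"grip":0},{"dr":[-0.002,-0.008,0],"translation":[0,0,-0.075],"grip":0},{"dr":[-0.002,-0.008,0],"translation":[0.02,0.037,-0.075],"grip":0},{"dr":[-0.002,-0.008,0],"translation":[0.044,0.074,-0.075],"grip":0}]' | head -2
python3 -m pendant '[{"dr":[0,0,0],"translation":[0,0,0],"grip":0},{"dr":[0,0,0],"translation":[0,0,0],"grip":0}]' | tail -3
cat > c.py <<'E'
import sys
from fit import *
# fit held/placed tall post: guess x y z0
x,y,z=map(float,sys.argv[1:4]); kind=sys.argv[4] if len(sys.argv)>4 else "tall"; yaw=len(sys.argv)>5
for n in("top","scene"):
    p=viewer.camera(n); th={"tall":"tall_post_1"}.get(kind,kind)
    b=masks(p,th,[x,y,z+(.05 if kind=="tall" else .01)])
    if b is None or b[0]>30: print(n,"no",b and b[0]);continue
    m=solid(b[1]); q=fit([(p,m)],kind,(x,y,float(sys.argv[5]) if yaw else 0),z,yaw); print(n,np.round(q[0],4),round(q[1],3),m.sum())
    save(p,"c_%s.png"%n)
E
python3 g.py 0.6676 0.107 0.052 0; python3 c.py 0.665 0.107 0.075
```

```text
clock: 6.5
eef_pos: [0.6631, 0.1115, 0.1233]
contact_force: [-0.6, 1.1, -1.9]
width: 0.31
finger_force: 59.2
t 6.67 pos [0.6644 0.1051 0.1215] rot [ 1.7992e+02  3.0000e-02 -4.9000e-01] w 0.31 ff 59.2 F [-0.6  1.1 -1.9]
translation [ 0.0033 -0.002   0.0695] dr [ 0.0014  0.0005 -0.0085]
top [0.644  0.1164] 1.995 93
scene [0.6586 0.1089] 0.311 535
```

```bash
python3 -m pendant '[{"dr":[0.0014,0,-0.0085],"translation":[0.003,-0.002,0.015],"grip":0},{"dr":[0.0014,0,-0.0085],"translation":[0.003,-0.002,0.03],"grip":0},{"dr":[0.0014,0,-0.0085],"translation":[0.003,-0.002,0.045],"grip":0},{"dr":[0.0014,0,-0.0085],"translation":[0.003,-0.002,0.045],"grip":0}]' | head -2
cat > ov.py <<'E'
import sys
from fit import *
# overlay: sockets (mouth z .022) of tray and post silhouette outline at x y z0
p=viewer.camera("scene"); im=cv2.resize(p["color"][...,::-1],None,fx=4,fy=4,interpolation=cv2.INTER_CUBIC)
TR=(0.608,0.052,0.167)
def poly(P,c): cv2.polylines(im,[(np.array([proj(p,w) for w in P])*4+2).round().astype(np.int32)],True,c,1,cv2.LINE_AA)
a=np.linspace(0,2*np.pi,40)
for s in((-.065,0),(.065,.045),(.065,-.045)):
    c=rz(TR[2])@[*s,0]+[TR[0],TR[1],0]
    poly([[c[0]+.017*np.cos(t),c[1]+.017*np.sin(t),.022] for t in a],(0,0,255))
x,y,z=map(float,sys.argv[1:4])
for r,h in((.014,0),(.014,.08),(.005,.09)): poly([[x+r*np.cos(t),y+r*np.sin(t),z+h] for t in a],(0,255,0))
u,v=(proj(p,[x,y,z+.04])*4).astype(int)
cv2.imwrite("pics/"+sys.argv[4],im[max(0,v-250):v+250,max(0,u-300):u+300])
E
python3 g.py 0.6676 0.107 0.052 0; python3 ov.py 0.6646 0.107 0.03 d1.png
```

```text
clock: 7.2
eef_pos: [0.6639, 0.1124, 0.0724]
t 7.2 pos [0.6639 0.1124 0.0724] rot [-179.95    0.38    0.45] w 0.308 ff 59.2 F [-0.6  0.4 -1.5]
translation [0.0038 0.0054 0.0204] dr [-0.0009  0.0066  0.0079]
```

View pics/d1.png

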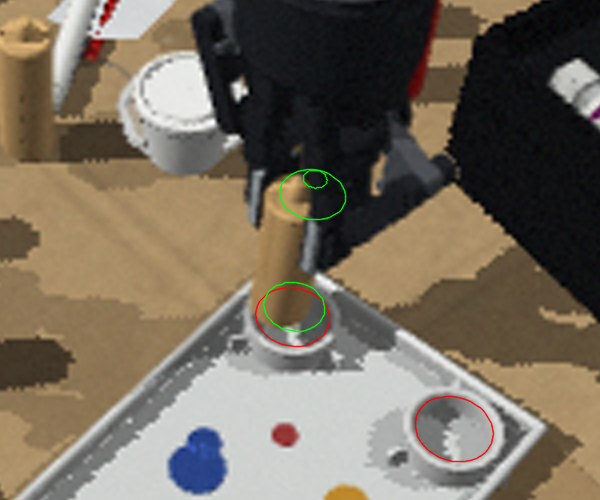

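The red socket circles match the real sockets (293,320) and (455,428). The post is about 4 real pixels to the +y side, which agrees with a TCP y that is 5 mm off. I'll let it settle and measure.

```bash
python3 -m pendant '[{"dr":[0,0,0],"translation":[0,0,0],"grip":0},{"dr":[0,0,0],"translation":[0,0,0],"grip":0},{"dr":[0,0,0],"translation":[0,0,0],"grip":0}]' | head -3
python3 g.py 0.6676 0.107 0.055 0; python3 c.py 0.664 0.109 0.026
```

```text
clock: 7.5
eef_pos: [0.6665, 0.1117, 0.0768]
tool_rot: [-179.9, 0.0, 0.3]
t 7.5 pos [0.6665 0.1117 0.0768] rot [-1.7989e+02  3.0000e-02  3.5000e-01] w 0.306 ff 59.2 F [-0.5 -1.2 -0.3]
translation [0.0011 0.0047 0.0218] dr [-0.0018  0.0006  0.006 ]
top [0.6408 0.1231] 4.793 41
scene no 78.31528686985641
```

```bash
python3 -m pendant '[{"dr":[-0.0018,0,0.006],"translation":[0,0.0047,0],"grip":0},{"dr":[-0.0018,0,0.006],"translation":[0,0.0047,0],"grip":0},{"dr":[-0.0018,0,0.006],"translation":[0,0.0047,0],"grip":0},{"dr":[-0.0018,0,0.006],"translation":[0,0.0047,0],"grip":0}]' | head -2
python3 g.py 0.6676 0.107 0.055 0; python3 ov.py 0.6646 0.107 0.031 d2.png
```

```text
clock: 8.03
eef_pos: [0.6661, 0.1065, 0.076]
t 8.03 pos [0.6661 0.1065 0.076 ] rot [ 1.7999e+02  1.0000e-01 -3.0000e-02] w 0.309 ff 59.2 F [ 0.9  0.1 -0.8]
translation [ 0.0015 -0.0005  0.021 ] dr [ 0.0003  0.0017 -0.0006]
```

View pics/d2.png

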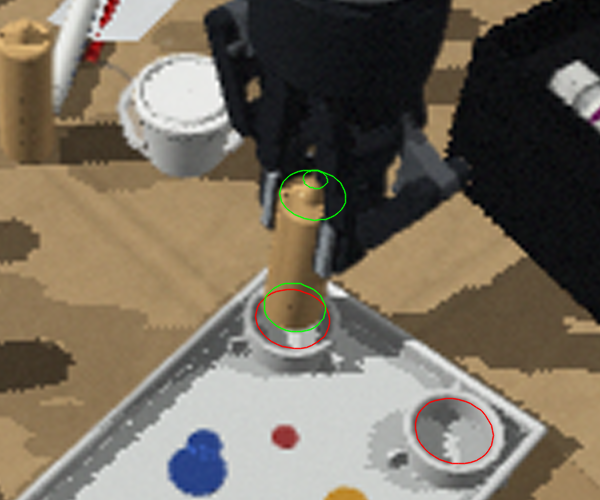

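The bottom of the post sits over the socket (293,320). Lowering now.

```bash
python3 -m pendant '[{"dr":[0,0,0],"translation":[0,0,0.01],"grip":0},{"dr":[0,0,0],"translation":[0,0,0.02],"grip":0},{"dr":[0,0,0],"translation":[0,0,0.022],"grip":0},{"dr":[0,0,0],"translation":[0,0,0.022],"grip":0},{"dr":[0,0,0],"translation":[0,0,0.022],"grip":0}]' | head -4
python3 g.py; 
```

```text
clock: 8.5
eef_pos: [0.6658, 0.1068, 0.0532]
tool_rot: [180.0, 0.1, -0.0]
contact_force: [-0.5, -0.3, 2.3]
t 8.5 pos [0.6658 0.1068 0.0532] rot [ 1.7998e+02  1.5000e-01 -0.0000e+00] w 0.307 ff 59.7 F [-0.5 -0.3  2.3]
```

```bash
python3 -m pendant '[{"dr":[0,0,0],"translation":[0,0,0],"grip":0.4},{"dr":[0,0,0],"translation":[0,0,0],"grip":0.5},{"dr":[0,0,0],"translation":[0,0,0],"grip":0.6},{"dr":[0,0,0],"translation":[0,0,0],"grip":0.7},{"dr":[0,0,0],"translation":[0,0,0],"grip":0.7}]' | tail -2
python3 -m pendant '[{"dr":[0,0,0],"translation":[0,0,-0.02],"grip":0.7},{"dr":[0,0,0],"translation":[0,0,-0.05],"grip":0.7},{"dr":[0,0,0],"translation":[0,0,-0.08],"grip":0.7},{"dr":[0,0,0],"translation":[0,0,-0.11],"grip":0.7},{"dr":[0,0,0],"translation":[0,0,-0.12],"grip":0.7}]' | head -2
python3 c.py 0.6646 0.107 0.006; python3 g.py 0.642 0.284 0.15 0
```

```text
width: 0.7
finger_force: 0.0
clock: 9.33
eef_pos: [0.6681, 0.1069, 0.1785]
top [0.6619 0.1067] 0.065 237
scene [0.6661 0.1094] 0.119 528
t 9.53 pos [0.6658 0.1066 0.1732] rot [ 1.7998e+02  1.4000e-01 -1.0000e-02] w 0.697 ff 0.0 F [ 0.1 -0.8 -1.2]
translation [-0.0237 -0.1774  0.0232] dr [ 0.0004  0.0025 -0.0002]
```

```bash
python3 -m pendant '[{"dr":[0,0,0],"translation":[-0.005,-0.035,0],"grip":0.7},{"dr":[0,0,0],"translation":[-0.01,-0.07,0],"grip":0.7},{"dr":[0,0,0],"translation":[-0.015,-0.105,0],"grip":0.7},{"dr":[0,0,0],"translation":[-0.02,-0.14,0],"grip":0.7},{"dr":[0,0,0],"translation":[-0.023,-0.1774,0],"grip":0.7}]' | head -2
python3 -m pendant '[{"dr":[0,0,0],"translation":[0,0,0.01],"grip":0.7},{"dr":[0,0,0],"translation":[0,0,0.03],"grip":0.7},{"dr":[0,0,0],"translation":[0,0,0.03],"grip":0.7},{"dr":[0,0,0],"translation":[0,0,0.03],"grip":0.7}]' | head -2
python3 g.py 0.643 0.284 0.047 0
```

```text
clock: 9.95
eef_pos: [0.6418, 0.2847, 0.1715]
clock: 10.28
eef_pos: [0.6419, 0.2831, 0.1413]
t 10.28 pos [0.6419 0.2831 0.1413] rot [ 1.7984e+02  3.5000e-01 -2.0000e-02] w 0.703 ff 0.0 F [-1.2 -0.1  0.7]
translation [ 0.0017 -0.0012  0.0943] dr [ 0.0029  0.0061 -0.0003]
```

```bash
python3 -m pendant '[{"dr":[0.003,0.006,0],"translation":[0.001,-0.001,0.03],"grip":0.7},{"dr":[0.003,0.006,0],"translation":[0.001,-0.001,0.06],"grip":0.7},{"dr":[0.003,0.006,0],"translation":[0.001,-0.001,0.09],"grip":0.7},{"dr":[0.003,0.006,0],"translation":[0.001,-0.001,0.095],"grip":0.7},{"dr":[0.003,0.006,0],"translation":[0.001,-0.001,0.095],"grip":0.7}]' | head -4
python3 -m pendant '[{"dr":[0,0,0],"translation":[0,0,0],"grip":0.3},{"dr":[0,0,0],"translation":[0,0,0],"grip":0.1},{"dr":[0,0,0],"translation":[0,0,0],"grip":0},{"dr":[0,0,0],"translation":[0,0,0],"grip":0},{"dr":[0,0,0],"translation":[0,0,0],"grip":0}]' | tail -3
python3 -m pendant '[{"dr":[0,0,0],"translation":[0,0,-0.02],"grip":0},{"dr":[0,0,0],"translation":[0,0,-0.05],"grip":0},{"dr":[0,0,0],"translation":[0,0,-0.08],"grip":0},{"dr":[0,0,0],"translation":[0,0,-0.115],"grip":0},{"dr":[0,0,0],"translation":[0,0,-0.125],"grip":0}]'
python3 g.py 0.68 0.0184 0.17 0
```

```text
clock: 10.7
eef_pos: [0.6432, 0.2838, 0.0473]
tool_rot: [-180.0, -0.0, -0.1]
contact_force: [0.1, 0.5, 1.3]
contact_force: [0.3, -0.3, 6.8]
width: 0.308
finger_force: 58.9
clock: 11.53
eef_pos: [0.6457, 0.2856, 0.1804]
tool_rot: [-179.6, -0.6, -0.0]
contact_force: [-0.1, 1.6, 0.3]
width: 0.306
finger_force: 59.1
t 11.53 pos [0.6457 0.2856 0.1804] rot [-1.7964e+02 -6.4000e-01 -3.0000e-02] w 0.306 ff 59.1 F [-0.1  1.6  0.3]
translation [0.0343 0.2673 0.0091] dr [-0.0063 -0.0111 -0.0006]
```

```bash
python3 -m pendant '[{"dr":[0,0,0],"translation":[0.005,0.033,0],"grip":0},{"dr":[0,0,0],"translation":[0.009,0.066,0],"grip":0},{"dr":[0,0,0],"translation":[0.013,0.099,0],"grip":0},{"dr":[0,0,0],"translation":[0.018,0.132,0],"grip":0},{"dr":[0,0,0],"translation":[0.023,0.165,0],"grip":0}]' | head -2
python3 -m pendant '[{"dr":[0,0,0],"translation":[0.005,0.033,0],"grip":0},{"dr":[0,0,0],"translation":[0.009,0.066,0],"grip":0},{"dr":[0,0,0],"translation":[0.014,0.1,0],"grip":0},{"dr":[0,0,0],"translation":[0.014,0.1,0],"grip":0},{"dr":[0,0,0],"translation":[0.014,0.1,0],"grip":0}]' | head -2
python3 g.py 0.6805 0.0184 0.076 0
```

```text
clock: 11.95
eef_pos: [0.6665, 0.1183, 0.1743]
clock: 12.37
eef_pos: [0.6807, 0.0162, 0.1739]
t 12.37 pos [0.6807 0.0162 0.1739] rot [-179.91   -0.28   -0.29] w 0.305 ff 59.1 F [-0.   0.5 -0.4]
translation [-0.0006 -0.002   0.0979] dr [-0.0016 -0.0049 -0.0051]
```

```bash
python3 -m pendant '[{"dr":[-0.001,-0.004,-0.005],"translation":[0,-0.002,0.03],"grip":0},{"dr":[-0.001,-0.004,-0.005],"translation":[0,-0.002,0.06],"grip":0},{"dr":[-0.001,-0.004,-0.005],"translation":[0,-0.002,0.09],"grip":0},{"dr":[-0.001,-0.004,-0.005],"translation":[0,-0.002,0.098],"grip":0},{"dr":[-0.001,-0.004,-0.005],"translation":[0,-0.002,0.098],"grip":0}]' | head -2
python3 -m pendant '[{"dr":[0,0,0],"translation":[0,0,0],"grip":0},{"dr":[0,0,0],"translation":[0,0,0],"grip":0}]' | head -2
python3 g.py 0.6805 0.0184 0.053 0; python3 ov.py 0.6796 0.0184 0.030 d3.png
```

```text
clock: 12.78
eef_pos: [0.6795, 0.0232, 0.0734]
clock: 12.95
eef_pos: [0.6819, 0.0226, 0.0772]
t 12.95 pos [0.6819 0.0226 0.0772] rot [-1.7988e+02 -1.5000e-01  3.0000e-01] w 0.308 ff 59.1 F [ 0.4  0.5 -0.4]
translation [-0.0015  0.0042  0.0242] dr [-0.0021 -0.0025  0.0052]
```

View pics/d3.png

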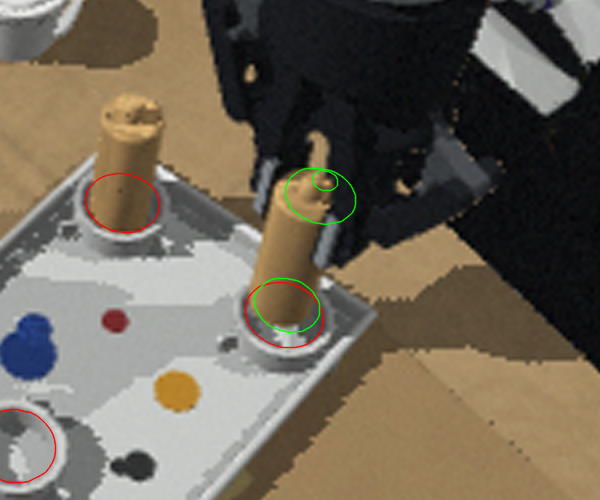

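Post B stands in its socket, at (123,200) in the crop. The held post is about 4 mm to the +y side. I'll correct, settle, lower.

```bash
python3 -m pendant '[{"dr":[-0.002,-0.002,0.005],"translation":[-0.001,0.0042,0],"grip":0},{"dr":[-0.002,-0.002,0.005],"translation":[-0.001,0.0042,0],"grip":0},{"dr":[-0.002,-0.002,0.005],"translation":[-0.001,0.0042,0],"grip":0},{"dr":[-0.002,-0.002,0.005],"translation":[-0.001,0.0042,0],"grip":0}]' | head -2
python3 -m pendant '[{"dr":[0,0,0],"translation":[0,0,0.01],"grip":0},{"dr":[0,0,0],"translation":[0,0,0.02],"grip":0},{"dr":[0,0,0],"translation":[0,0,0.023],"grip":0},{"dr":[0,0,0],"translation":[0,0,0.023],"grip":0},{"dr":[0,0,0],"translation":[0,0,0.023],"grip":0}]' | head -4
python3 g.py 0.68 0.0184 0.053 0
```

```text
clock: 13.33
eef_pos: [0.6801, 0.0176, 0.0759]
clock: 13.75
eef_pos: [0.6818, 0.0169, 0.0551]
tool_rot: [179.9, -0.1, -0.1]
contact_force: [-3.9, -2.4, 30.3]
t 13.75 pos [0.6818 0.0169 0.0551] rot [ 1.7995e+02 -1.5000e-01 -6.0000e-02] w 0.31 ff 65.7 F [-3.9 -2.4 30.3]
translation [-0.0018 -0.0015  0.0021] dr [ 0.0009 -0.0026 -0.0011]
```

```bash
python3 -m pendant '[{"dr":[0,0,0],"translation":[0,0,-0.001],"grip":0.4},{"dr":[0,0,0],"translation":[0,0,-0.001],"grip":0.5},{"dr":[0,0,0],"translation":[0,0,-0.001],"grip":0.6},{"dr":[0,0,0],"translation":[0,0,-0.001],"grip":0.7},{"dr":[0,0,0],"translation":[0,0,-0.001],"grip":0.7}]' | tail -2
python3 -m pendant '[{"dr":[0,0,0],"translation":[0,0,-0.02],"grip":0.7},{"dr":[0,0,0],"translation":[0,0,-0.05],"grip":0.7},{"dr":[0,0,0],"translation":[0,0,-0.08],"grip":0.7},{"dr":[0,0,0],"translation":[0,0,-0.11],"grip":0.7},{"dr":[0,0,0],"translation":[0,0,-0.12],"grip":0.7}]' | head -2
python3 c.py 0.6796 0.0184 0.006; python3 g.py 0.423 0.178 0.17 -40
```

```text
width: 0.701
finger_force: 0.0
clock: 14.58
eef_pos: [0.6818, 0.0179, 0.1774]
top [0.6761 0.0162] 0.101 264
scene [0.682  0.0195] 0.237 524
t 14.78 pos [0.6795 0.0178 0.1723] rot [ 1.7998e+02  1.7000e-01 -1.0000e-02] w 0.701 ff 0.0 F [-0.3 -0.2  0. ]
translation [-0.2565 -0.1601  0.003 ] dr [0.0014 0.0027 0.698 ]
```

```bash
python3 -m pendant '[{"dr":[0,0,0],"translation":[-0.03,-0.018,0],"grip":0.7},{"dr":[0,0,0],"translation":[-0.06,-0.036,0],"grip":0.7},{"dr":[0,0,0],"translation":[-0.09,-0.055,0],"grip":0.7},{"dr":[0,0,0],"translation":[-0.12,-0.074,0],"grip":0.7},{"dr":[0,0,0],"translation":[-0.15,-0.093,0],"grip":0.7}]' | head -2
python3 -m pendant '[{"dr":[0,0,0.11],"translation":[-0.03,-0.018,0],"grip":0.7},{"dr":[0,0,0.22],"translation":[-0.06,-0.036,0],"grip":0.7},{"dr":[0,0,0.33],"translation":[-0.09,-0.055,0],"grip":0.7},{"dr":[0,0,0.436],"translation":[-0.106,-0.067,0],"grip":0.7},{"dr":[0,0,0.436],"translation":[-0.106,-0.067,0],"grip":0.7}]' | head -2
python3 -m pendant '[{"dr":[0,0,0],"translation":[0,0,0.02],"grip":0.7},{"dr":[0,0,0],"translation":[0,0,0.03],"grip":0.7},{"dr":[0,0,0],"translation":[0,0,0.03],"grip":0.7},{"dr":[0,0,0],"translation":[0,0,0.03],"grip":0.7}]' | head -2
python3 g.py 0.4235 0.178 0.048 -25
python3 -c "
from h import *
p=viewer.camera('scene');save(p,'e1.png',(130,160,420,360),2.6)"
```

```text
clock: 15.2
eef_pos: [0.5275, 0.1112, 0.1717]
clock: 15.62
eef_pos: [0.4194, 0.1798, 0.1722]
clock: 15.95
eef_pos: [0.4237, 0.1771, 0.1427]
t 15.95 pos [0.4237 0.1771 0.1427] rot [ 1.7979e+02  1.7000e-01 -2.4970e+01] w 0.698 ff 0.0 F [ 0.2 -0.5  0.2]
translation [-0.0003 -0.0011  0.0947] dr [0.0037 0.003  0.0005]
```

View pics/e1.png

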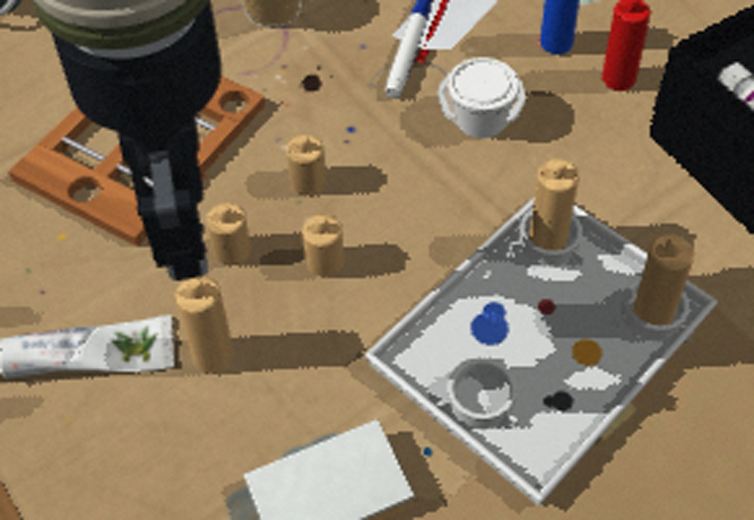

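Two posts stand upright in their sockets, at (553,215) and (663,290). The gripper is above post C (205,330), and the tube (140,345) is clear of the finger line. Grasping it.

```bash
python3 -m pendant '[{"dr":[0.003,0.003,0],"translation":[0,-0.001,0.03],"grip":0.7},{"dr":[0.003,0.003,0],"translation":[0,-0.001,0.06],"grip":0.7},{"dr":[0.003,0.003,0],"translation":[0,-0.001,0.09],"grip":0.7},{"dr":[0.003,0.003,0],"translation":[0,-0.001,0.095],"grip":0.7},{"dr":[0.003,0.003,0],"translation":[0,-0.001,0.095],"grip":0.7}]' | head -4
python3 -m pendant '[{"dr":[0,0,0],"translation":[0,0,0],"grip":0.3},{"dr":[0,0,0],"translation":[0,0,0],"grip":0.1},{"dr":[0,0,0],"translation":[0,0,0],"grip":0},{"dr":[0,0,0],"translation":[0,0,0],"grip":0},{"dr":[0,0,0],"translation":[0,0,0],"grip":0}]'
python3 -m pendant '[{"dr":[0,0,0],"translation":[0,0,-0.02],"grip":0},{"dr":[0,0,0],"translation":[0,0,-0.05],"grip":0},{"dr":[0,0,0],"translation":[0,0,-0.08],"grip":0},{"dr":[0,0,0],"translation":[0,0,-0.11],"grip":0},{"dr":[0,0,0],"translation":[0,0,-0.11],"grip":0}]' | tail -2
python3 g.py 0.5449 0.0412 0.158 -25
```

```text
clock: 16.42
eef_pos: [0.4238, 0.178, 0.0477]
tool_rot: [180.0, 0.0, -25.0]
contact_force: [-0.3, -0.1, 0.2]
clock: 16.83
eef_pos: [0.4251, 0.1789, 0.0504]
tool_rot: [-179.8, -0.2, -25.0]
contact_force: [0.3, -0.6, 7.2]
width: 0.306
finger_force: 58.2
width: 0.304
finger_force: 59.0
t 17.25 pos [0.426  0.1794 0.1643] rot [-179.48   -0.36  -25.02] w 0.304 ff 59.0 F [ 0.6  0.1 -1.3]
translation [0.1661 0.075  0.0067] dr [-0.0091 -0.0063 -0.0004]
```

```bash
python3 -m pendant '[{"dr":[0,0,0],"translation":[0.034,0.015,0],"grip":0},{"dr":[0,0,0],"translation":[0.067,0.03,0],"grip":0},{"dr":[0,0,0],"translation":[0.1,0.045,0],"grip":0},{"dr":[0,0,0],"translation":[0.134,0.06,0],"grip":0},{"dr":[0,0,0],"translation":[0.167,0.075,0],"grip":0}]' | head -2
python3 -m pendant '[{"dr":[0,0,0],"translation":[0,0,0.03],"grip":0},{"dr":[0,0,0],"translation":[0,0,0.06],"grip":0},{"dr":[0,0,0],"translation":[0,0,0.08],"grip":0},{"dr":[0,0,0],"translation":[0,0,0.08],"grip":0},{"dr":[0,0,0],"translation":[0,0,0.08],"grip":0}]' | head -2
python3 -m pendant '[{"dr":[0,0,0],"translation":[0,0,0],"grip":0},{"dr":[0,0,0],"translation":[0,0,0],"grip":0}]' | head -2
python3 g.py 0.5445 0.0412 0.055 -25; python3 ov.py 0.5439 0.0412 0.030 d4.png
```

```text
clock: 17.67
eef_pos: [0.5448, 0.0386, 0.1597]
clock: 18.08
eef_pos: [0.5433, 0.04, 0.0788]
clock: 18.25
eef_pos: [0.5447, 0.0404, 0.0805]
t 18.25 pos [0.5447 0.0404 0.0805] rot [-179.81   -0.2   -24.98] w 0.311 ff 59.0 F [-1.   1.   0.1]
translation [-0.0006 -0.0005  0.0255] dr [-0.0033 -0.0035  0.0003]
```

View pics/d4.png

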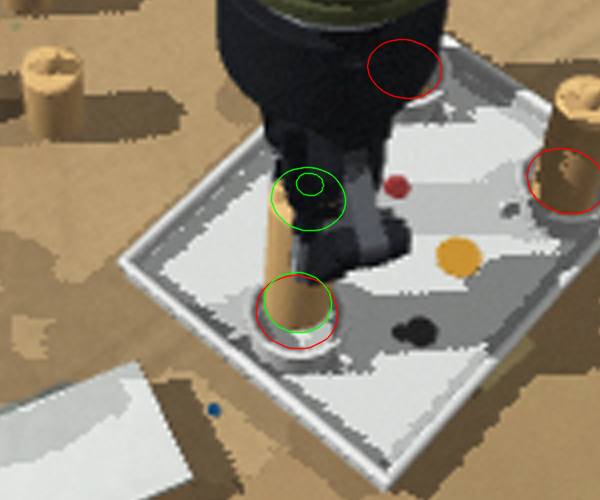

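The bottom of the post sits over the socket (297,312). Lowering and releasing.

```bash
python3 -m pendant '[{"dr":[0,0,0],"translation":[0,0,0.01],"grip":0},{"dr":[0,0,0],"translation":[0,0,0.02],"grip":0},{"dr":[0,0,0],"translation":[0,0,0.025],"grip":0},{"dr":[0,0,0],"translation":[0,0,0.025],"grip":0},{"dr":[0,0,0],"translation":[0,0,0.025],"grip":0}]' | head -4
python3 -m pendant '[{"dr":[0,0,0],"translation":[0,0,0],"grip":0.4},{"dr":[0,0,0],"translation":[0,0,0],"grip":0.5},{"dr":[0,0,0],"translation":[0,0,0],"grip":0.6},{"dr":[0,0,0],"translation":[0,0,0],"grip":0.7},{"dr":[0,0,0],"translation":[0,0,0],"grip":0.7}]' | tail -2
python3 -m pendant '[{"dr":[0,0,0],"translation":[0,0,-0.02],"grip":0.7},{"dr":[0,0,0],"translation":[0,0,-0.05],"grip":0.7},{"dr":[0,0,0],"translation":[0,0,-0.08],"grip":0.7},{"dr":[0,0,0],"translation":[0,0,-0.11],"grip":0.5},{"dr":[0,0,0],"translation":[0,0,-0.12],"grip":0.5}]' | head -2
python3 c.py 0.5439 0.0412 0.006; python3 g.py 0.478 0.378 0.17 22
```

```text
clock: 18.72
eef_pos: [0.5444, 0.0391, 0.0551]
tool_rot: [-179.9, -0.2, -25.1]
contact_force: [-3.9, -3.6, 26.8]
width: 0.699
finger_force: 0.0
clock: 19.55
eef_pos: [0.5451, 0.0401, 0.1774]
top [0.541  0.0414] 0.198 208
scene [0.5427 0.0401] 0.115 587
t 19.75 pos [0.5434 0.0401 0.1733] rot [-1.799e+02 -6.000e-02 -2.498e+01] w 0.5 ff 0.0 F [ 0.4  0.5 -0.4]
translation [-0.202  -0.2786  0.0036] dr [-0.0012 -0.0018 -0.82  ]
```

```bash
python3 -m pendant '[{"dr":[0,0,-0.12],"translation":[-0.022,-0.03,0],"grip":0.42},{"dr":[0,0,-0.24],"translation":[-0.044,-0.06,0],"grip":0.42},{"dr":[0,0,-0.36],"translation":[-0.066,-0.091,0],"grip":0.42},{"dr":[0,0,-0.48],"translation":[-0.088,-0.121,0],"grip":0.42},{"dr":[0,0,-0.6],"translation":[-0.11,-0.152,0],"grip":0.42}]' | head -3
python3 g.py 0.478 0.378 0.12 21.9; python3 c.py 0.478 0.378 0 grid 0.38
```

```text
clock: 20.17
eef_pos: [0.5068, 0.2255, 0.1722]
tool_rot: [-180.0, 0.0, 9.7]
t 20.17 pos [0.5068 0.2255 0.1722] rot [-1.8e+02  3.0e-02  9.7e+00] w 0.422 ff 0.0 F [ 0.2  0.5 -1.4]
translation [-0.0027 -0.1552  0.0522] dr [-1.000e-04  6.000e-04 -2.129e-01]
top [0.4777 0.3788 0.389 ] 0.792 2436
scene [0.479  0.3791 0.3889] 0.025 4067
```

```bash
python3 -m pendant '[{"dr":[0,0,-0.11],"translation":[0,-0.031,0.01],"grip":0.42},{"dr":[0,0,-0.213],"translation":[-0.001,-0.062,0.02],"grip":0.42},{"dr":[0,0,-0.213],"translation":[-0.002,-0.095,0.03],"grip":0.42},{"dr":[0,0,-0.213],"translation":[-0.0027,-0.128,0.04],"grip":0.42},{"dr":[0,0,-0.213],"translation":[-0.0027,-0.155,0.05],"grip":0.42}]' | head -3
python3 -m pendant '[{"dr":[0,0,0],"translation":[0,0,0.03],"grip":0.42},{"dr":[0,0,0],"translation":[0,0,0.06],"grip":0.42},{"dr":[0,0,0],"translation":[0,0,0.06],"grip":0.42},{"dr":[0,0,0],"translation":[0,0,0.06],"grip":0.42},{"dr":[0,0,0],"translation":[0,0,0.06],"grip":0.42}]' | head -3
python3 g.py 0.478 0.378 0.008 22
python3 -c "
from h import *
p=viewer.camera('scene');save(p,'f1.png',(110,120,290,260),4)"
```

```text
clock: 20.78
eef_pos: [0.4802, 0.377, 0.1225]
tool_rot: [180.0, -0.0, 21.4]
clock: 21.2
eef_pos: [0.4814, 0.3757, 0.0646]
tool_rot: [180.0, -0.1, 21.5]
t 21.2 pos [0.4814 0.3757 0.0646] rot [ 1.7997e+02 -1.2000e-01  2.1460e+01] w 0.423 ff 0.0 F [ 0.2 -0.4  1.1]
translation [-0.0024 -0.0034  0.0566] dr [ 0.0005 -0.0021 -0.0095]
```

View pics/f1.png

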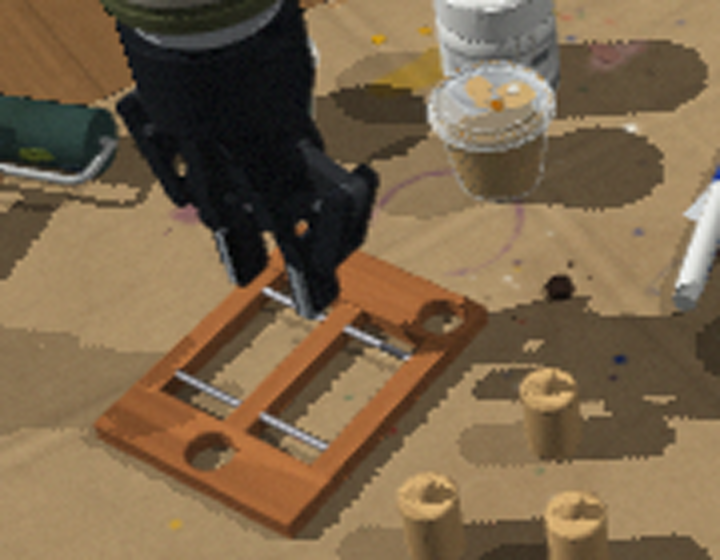

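The fingers (240,260) and (315,290) line up across the middle slat. Going down.

```bash
python3 -m pendant '[{"dr":[0,-0.002,-0.0095],"translation":[-0.0024,-0.0034,0.015],"grip":0.42},{"dr":[0,-0.002,-0.0095],"translation":[-0.0024,-0.0034,0.03],"grip":0.42},{"dr":[0,-0.002,-0.0095],"translation":[-0.0024,-0.0034,0.045],"grip":0.42},{"dr":[0,-0.002,-0.0095],"translation":[-0.0024,-0.0034,0.058],"grip":0.42},{"dr":[0,-0.002,-0.0095],"translation":[-0.0024,-0.0034,0.058],"grip":0.42}]' | head -4
python3 -m pendant '[{"dr":[0,0,0],"translation":[0,0,0],"grip":0.42},{"dr":[0,0,0],"translation":[0,0,0],"grip":0.42}]' | head -4
python3 g.py 0.478 0.378 0.004 22
```

```text
clock: 21.67
eef_pos: [0.4772, 0.3786, 0.0053]
tool_rot: [180.0, 0.0, 22.1]
contact_force: [-0.5, -0.5, -0.3]
clock: 21.83
eef_pos: [0.4778, 0.3794, 0.0072]
tool_rot: [-180.0, -0.1, 22.1]
contact_force: [0.7, -0.8, -0.2]
t 21.83 pos [0.4778 0.3794 0.0072] rot [-1.7996e+02 -9.0000e-02  2.2110e+01] w 0.421 ff 0.0 F [ 0.7 -0.8 -0.2]
translation [-0.0003  0.0014  0.0032] dr [-0.0006 -0.0016  0.0018]
```

```bash
python3 -m pendant '[{"dr":[0,0,0],"translation":[0,0.001,0.003],"grip":0.3},{"dr":[0,0,0],"translation":[0,0.001,0.003],"grip":0.2},{"dr":[0,0,0],"translation":[0,0.001,0.003],"grip":0.1},{"dr":[0,0,0],"translation":[0,0.001,0.003],"grip":0},{"dr":[0,0,0],"translation":[0,0.001,0.003],"grip":0}]'
python3 -m pendant '[{"dr":[0,0,0],"translation":[0,0,0],"grip":0},{"dr":[0,0,0],"translation":[0,0,0],"grip":0}]' | tail -4
```

```text
clock: 22.25
eef_pos: [0.4779, 0.3783, 0.0038]
tool_rot: [-180.0, -0.1, 22.1]
contact_force: [-0.3, -1.6, 5.8]
width: 0.139
finger_force: 59.2
tool_rot: [-180.0, -0.1, 22.1]
contact_force: [-0.8, -1.1, 7.3]
width: 0.141
finger_force: 59.2
```

```bash
python3 -m pendant '[{"dr":[0,0,0],"translation":[0,0,-0.02],"grip":0},{"dr":[0,0,0],"translation":[0,0,-0.05],"grip":0},{"dr":[0,0,0],"translation":[0,0,-0.085],"grip":0},{"dr":[0,0,0],"translation":[0,0,-0.12],"grip":0},{"dr":[0,0,0],"translation":[0,0,-0.15],"grip":0}]' | tail -4
python3 -m pendant '[{"dr":[0,0,0],"translation":[0,0,0],"grip":0},{"dr":[0,0,0],"translation":[0,0,0],"grip":0}]' | tail -4
python3 g.py 0.608 0.052 0.15 9.6
```

```text
tool_rot: [-180.0, -0.1, 22.1]
contact_force: [0.9, -0.3, -1.5]
width: 0.143
finger_force: 59.0
tool_rot: [-179.9, -0.2, 22.1]
contact_force: [-0.7, -0.4, -2.3]
width: 0.139
finger_force: 59.0
t 23.0 pos [0.4782 0.3787 0.1549] rot [-179.92   -0.22   22.12] w 0.139 ff 59.0 F [-0.7 -0.4 -2.3]
translation [-0.0028  0.3516  0.0044] dr [-0.0019 -0.0037  0.2184]
```

```bash
python3 -m pendant '[{"dr":[0,0,0.04],"translation":[0,0.035,0],"grip":0},{"dr":[0,0,0.08],"translation":[-0.001,0.07,0],"grip":0},{"dr":[0,0,0.12],"translation":[-0.001,0.105,0],"grip":0},{"dr":[0,0,0.16],"translation":[-0.002,0.14,0],"grip":0},{"dr":[0,0,0.2184],"translation":[-0.002,0.175,0],"grip":0}]' | head -3
python3 g.py 0.608 0.052 0.15 9.6
```

```text
clock: 23.42
eef_pos: [0.5408, 0.2134, 0.1512]
tool_rot: [180.0, 0.2, 9.5]
t 23.42 pos [0.5408 0.2134 0.1512] rot [1.7996e+02 1.5000e-01 9.5400e+00] w 0.139 ff 59.0 F [ 0.3  0.  -1.2]
translation [0.0395 0.1703 0.0012] dr [ 0.0007  0.0027 -0.001 ]
```

```bash
python3 -m pendant '[{"dr":[0,0,0],"translation":[0.008,0.034,0],"grip":0},{"dr":[0,0,0],"translation":[0.016,0.068,0],"grip":0},{"dr":[0,0,0],"translation":[0.024,0.102,0],"grip":0},{"dr":[0,0,0],"translation":[0.032,0.136,0],"grip":0},{"dr":[0,0,0],"translation":[0.0395,0.17,0],"grip":0}]' | head -2
python3 -m pendant '[{"dr":[0,0,0],"translation":[0,0,0.01],"grip":0},{"dr":[0,0,0],"translation":[0,0,0.03],"grip":0},{"dr":[0,0,0],"translation":[0,0,0.03],"grip":0},{"dr":[0,0,0],"translation":[0,0,0.03],"grip":0},{"dr":[0,0,0],"translation":[0,0,0.03],"grip":0}]' | head -2
python3 g.py 0.608 0.052 0.09 9.6;python3 c.py 0.608 0.052 0.116 grid 0.167
```

```text
clock: 23.83
eef_pos: [0.6083, 0.0526, 0.151]
clock: 24.25
eef_pos: [0.6085, 0.0551, 0.1226]
t 24.25 pos [0.6085 0.0551 0.1226] rot [-1.7997e+02  6.0000e-02  9.6700e+00] w 0.139 ff 59.1 F [-0.8  0.5 -0.7]
translation [-0.0009  0.003   0.0326] dr [-0.0005  0.0011  0.0013]
top [0.6084 0.0554 0.1723] 1.199 2508
scene [0.6105 0.0574 0.1718] 1.107 3448
```

View pics/c_scene.png

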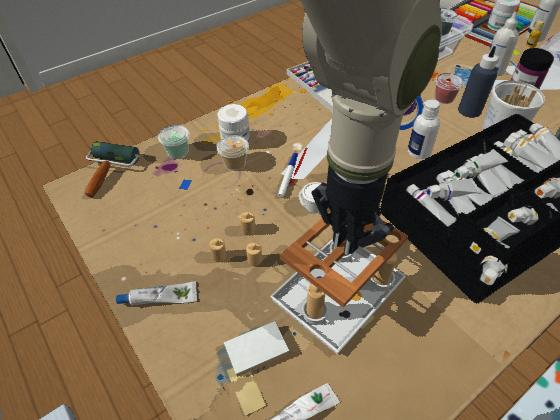

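The grid is held level over the tray (345,260). I'll correct 3 mm in y and lower onto the pins.

```bash
python3 -m pendant '[{"dr":[0,0,0],"translation":[-0.001,0.0035,0.005],"grip":0},{"dr":[0,0,0],"translation":[-0.001,0.0035,0.012],"grip":0},{"dr":[0,0,0],"translation":[-0.001,0.0035,0.012],"grip":0},{"dr":[0,0,0],"translation":[-0.001,0.0035,0.012],"grip":0}]' | head -4
python3 -m pendant '[{"dr":[0,0,0],"translation":[0,0,0.005],"grip":0},{"dr":[0,0,0],"translation":[0,0,0.01],"grip":0},{"dr":[0,0,0],"translation":[0,0,0.015],"grip":0},{"dr":[0,0,0],"translation":[0,0,0.02],"grip":0},{"dr":[0,0,0],"translation":[0,0,0.02],"grip":0}]' | head -4
python3 g.py 0.608 0.052 0.09 9.6
```

```text
clock: 24.78
eef_pos: [0.6082, 0.0507, 0.1104]
tool_rot: [-180.0, 0.0, 9.6]
contact_force: [-0.1, -0.4, -1.8]
clock: 25.2
eef_pos: [0.6084, 0.0508, 0.0901]
tool_rot: [-180.0, 0.0, 9.6]
contact_force: [0.2, -1.1, -1.5]
t 25.2 pos [0.6084 0.0508 0.0901] rot [-1.7998e+02  2.0000e-02  9.6200e+00] w 0.142 ff 59.1 F [ 0.2 -1.1 -1.5]
translation [-0.0002 -0.0012  0.0001] dr [-0.0004  0.0004  0.0004]
```

```bash
python3 -m pendant '[{"dr":[0,0,0],"translation":[0,0,0.001],"grip":0},{"dr":[0,0,0],"translation":[0,0,0.002],"grip":0},{"dr":[0,0,0],"translation":[0,0,0.002],"grip":0}]' | head -4
python3 -m pendant '[{"dr":[0,0,0],"translation":[0,0,0],"grip":0.2},{"dr":[0,0,0],"translation":[0,0,0],"grip":0.3},{"dr":[0,0,0],"translation":[0,0,0],"grip":0.4},{"dr":[0,0,0],"translation":[0,0,0],"grip":0.4},{"dr":[0,0,0],"translation":[0,0,0],"grip":0.4}]' | tail -3
python3 -m pendant '[{"dr":[0,0,0],"translation":[0,0,-0.01],"grip":0.4},{"dr":[0,0,0],"translation":[0,0,-0.03],"grip":0.4},{"dr":[0,0,0],"translation":[0,0,-0.06],"grip":0.4},{"dr":[0,0,0],"translation":[0,0,-0.09],"grip":0.5},{"dr":[0,0,0],"translation":[0,0,-0.12],"grip":0.7}]' | head -4
python3 c.py 0.608 0.052 0.086 grid 0.167;python3 g.py 0.428 0.048 0.2 -13.2
```

```text
clock: 25.45
eef_pos: [0.6089, 0.0509, 0.0898]
tool_rot: [-180.0, -0.1, 9.6]
contact_force: [-2.8, -0.7, 7.0]
contact_force: [0.2, -0.7, -0.1]
width: 0.4
finger_force: 0.0
clock: 26.28
eef_pos: [0.6082, 0.0507, 0.2109]
tool_rot: [-180.0, -0.0, 9.6]
contact_force: [0.2, 0.7, 0.3]
top [0.6083 0.0507 0.1651] 0.893 2703
scene [0.6098 0.0516 0.1706] 0.018 6912
t 26.48 pos [0.6089 0.0508 0.2106] rot [-1.7998e+02 -1.6000e-01  9.6100e+00] w 0.701 ff 0.0 F [ 0.4  0.4 -0.9]
translation [-0.1788 -0.0275  0.0101] dr [-0.0008 -0.0028  0.3981]
```

The grid fit at z = 0.086 has only 1.8 % error, so it is seated. Panel next.

```bash
python3 -m pendant '[{"dr":[0,0,0.1],"translation":[-0.036,-0.005,0],"grip":0.95},{"dr":[0,0,0.2],"translation":[-0.072,-0.011,0],"grip":0.95},{"dr":[0,0,0.3],"translation":[-0.108,-0.016,0],"grip":0.95},{"dr":[0,0,0.398],"translation":[-0.144,-0.022,0],"grip":0.95},{"dr":[0,0,0.398],"translation":[-0.179,-0.0275,0],"grip":0.95}]' | head -3
python3 -m pendant '[{"dr":[0,0,0],"translation":[0,0,0.04],"grip":0.95},{"dr":[0,0,0],"translation":[0,0,0.08],"grip":0.95},{"dr":[0,0,0],"translation":[0,0,0.12],"grip":0.95},{"dr":[0,0,0],"translation":[0,0,0.13],"grip":0.95},{"dr":[0,0,0],"translation":[0,0,0.13],"grip":0.95}]' | head -2
python3 -m pendant '[{"dr":[0,0,0],"translation":[0,0,0],"grip":0.95},{"dr":[0,0,0],"translation":[0,0,0],"grip":0.95}]' | head -4
python3 g.py 0.428 0.048 0.006 -13.2
python3 -c "
from h import *
p=viewer.camera('scene');save(p,'p1.png',(170,220,400,400),3)"
```

```text
clock: 26.9
eef_pos: [0.4247, 0.0477, 0.2081]
tool_rot: [180.0, 0.1, -13.5]
clock: 27.32
eef_pos: [0.4252, 0.0477, 0.0758]
clock: 27.48
eef_pos: [0.4275, 0.0479, 0.0795]
tool_rot: [-180.0, -0.0, -13.2]
contact_force: [1.4, -0.4, 0.4]
t 27.48 pos [0.4275 0.0479 0.0795] rot [-1.7998e+02 -1.0000e-02 -1.3200e+01] w 0.95 ff 0.0 F [ 1.4 -0.4  0.4]
translation [ 0.0004 -0.0001  0.0735] dr [-0.0004 -0.0002  0.0001]
```

View pics/p1.png

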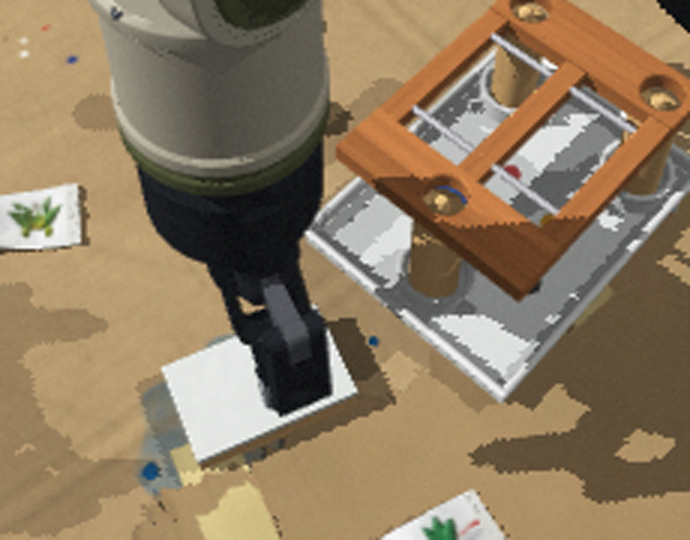

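All three pins show in the grid holes at (530,12), (660,98) and (443,200). The fingers straddle the panel (260,400). Lowering and gripping.

```bash
python3 -m pendant '[{"dr":[0,0,0],"translation":[0,0,0.025],"grip":0.95},{"dr":[0,0,0],"translation":[0,0,0.05],"grip":0.95},{"dr":[0,0,0],"translation":[0,0,0.071],"grip":0.95},{"dr":[0,0,0],"translation":[0,0,0.071],"grip":0.95},{"dr":[0,0,0],"translation":[0,0,0.071],"grip":0.95}]' | head -4
python3 -m pendant '[{"dr":[0,0,0],"translation":[0,0,0],"grip":0.7},{"dr":[0,0,0],"translation":[0,0,0],"grip":0.5},{"dr":[0,0,0],"translation":[0,0,0],"grip":0.4},{"dr":[0,0,0],"translation":[0,0,0],"grip":0.4},{"dr":[0,0,0],"translation":[0,0,0],"grip":0.4}]'
python3 -m pendant '[{"dr":[0,0,0],"translation":[0,0,-0.02],"grip":0.4},{"dr":[0,0,0],"translation":[0,0,-0.05],"grip":0.4},{"dr":[0,0,0],"translation":[0,0,-0.09],"grip":0.4},{"dr":[0,0,0],"translation":[0,0,-0.13],"grip":0.4},{"dr":[0,0,0],"translation":[0,0,-0.16],"grip":0.4}]' | head -4
python3 g.py 0.609 0.0515 0.16 9.6
```

```text
clock: 27.95
eef_pos: [0.4359, 0.0484, 0.0165]
tool_rot: [179.8, 0.8, -12.5]
contact_force: [-0.1, 0.3, 0.2]
clock: 28.37
eef_pos: [0.4357, 0.05, 0.0191]
tool_rot: [180.0, 0.6, -13.2]
contact_force: [-2.8, 6.7, 30.2]
width: 0.402
finger_force: 15.3
clock: 28.78
eef_pos: [0.4362, 0.049, 0.1802]
tool_rot: [179.8, 0.8, -13.2]
contact_force: [0.6, -0.2, 0.6]
t 28.78 pos [0.4362 0.049  0.1802] rot [179.82   0.8  -13.25] w 0.397 ff 0.0 F [ 0.6 -0.2  0.6]
translation [ 0.1679 -0.0421  0.0177] dr [ 3.000e-04  1.440e-02 -3.988e-01]
```

The arm couldn't reach low enough at that radius: it stopped at z 0.0165 with x off by 8 mm, and the fingers closed above the panel. I'll check the panel pose and the joints.

```bash
python3 -c "
from h import *
print(np.round(env.get_state()['joint_pos'],1))"; python3 c.py 0.428 0.048 0 panel -0.23; python3 c.py 0.608 0.052 0.086 grid 0.167
```

```text
[   8.2   22.1  -28.7  129.1   18.5   33.5 -137.7]
top [ 0.4478  0.0456 -0.457 ] 2.015 390
scene [ 0.4295  0.0487 -0.2221] 0.049 2140
top [0.6081 0.0512 0.1718] 0.076 4738
scene no 124.35553248893429
```

```bash
python3 -m pendant '[{"dr":[0,0,-0.12],"translation":[0.02,0,0],"grip":0.95},{"dr":[0,0,-0.24],"translation":[0.02,0,0],"grip":0.95},{"dr":[0,0,-0.36],"translation":[0.02,0,0],"grip":0.95},{"dr":[0,0,-0.48],"translation":[0.02,0,0],"grip":0.95},{"dr":[0,0,-0.6],"translation":[0.02,0,0],"grip":0.95}]' | head -3
python3 -m pendant '[{"dr":[0,0,-0.12],"translation":[0,0,0],"grip":0.95},{"dr":[0,0,-0.24],"translation":[0,0,0],"grip":0.95},{"dr":[0,0,-0.36],"translation":[0,0,0],"grip":0.95},{"dr":[0,0,-0.48],"translation":[0,0,0],"grip":0.95},{"dr":[0,0,-0.6],"translation":[0,0,0],"grip":0.95}]' | head -3
python3 -m pendant '[{"dr":[0,0,-0.12],"translation":[0,0,0],"grip":0.95},{"dr":[0,0,-0.24],"translation":[0,0,0],"grip":0.95},{"dr":[0,0,-0.36],"translation":[0,0,0],"grip":0.95},{"dr":[0,0,-0.48],"translation":[0,0,0],"grip":0.95},{"dr":[0,0,-0.6],"translation":[0,0,0],"grip":0.95}]' | head -3
python3 -m pendant '[{"dr":[0,0,-0.12],"translation":[0,0,0],"grip":0.95},{"dr":[0,0,-0.24],"translation":[0,0,0],"grip":0.95},{"dr":[0,0,-0.36],"translation":[0,0,0],"grip":0.95},{"dr":[0,0,-0.48],"translation":[0,0,0],"grip":0.95},{"dr":[0,0,-0.6],"translation":[0,0,0],"grip":0.95}]' | head -3
python3 -m pendant '[{"dr":[0,0,-0.12],"translation":[0,0,0],"grip":0.95},{"dr":[0,0,-0.24],"translation":[0,0,0],"grip":0.95},{"dr":[0,0,-0.36],"translation":[0,0,0],"grip":0.95},{"dr":[0,0,-0.48],"translation":[0,0,0],"grip":0.95},{"dr":[0,0,-0.6],"translation":[0,0,0],"grip":0.95}]' | head -3
python3 g.py 0.438 0.046 0.12 166.8
python3 -c "
from h import *
print(np.round(env.get_state()['joint_pos'],1))"
```

```text
clock: 29.6
eef_pos: [0.4558, 0.0442, 0.1753]
tool_rot: [-179.7, 1.0, 21.6]
clock: 30.02
eef_pos: [0.4557, 0.0441, 0.1753]
tool_rot: [-179.2, 0.6, 56.0]
clock: 30.43
eef_pos: [0.4557, 0.0442, 0.1754]
tool_rot: [-179.0, 0.0, 90.4]
clock: 30.85
eef_pos: [0.4557, 0.0441, 0.1753]
tool_rot: [-179.2, -0.6, 124.7]
clock: 31.27
eef_pos: [0.4557, 0.0441, 0.1752]
tool_rot: [-179.6, -1.0, 159.1]
t 31.27 pos [0.4557 0.0441 0.1752] rot [-179.63   -0.98  159.1 ] w 0.95 ff 0.0 F [-0.6  0.7 -0.1]
translation [ 0.0162 -0.0042  0.0555] dr [-0.0053 -0.0175 -0.1343]
[ 35.3  38.5 -71.6 125.6  47.4  52.4   3.3]
```

```bash
python3 -m pendant '[{"dr":[-0.005,-0.0175,-0.067],"translation":[0.006,-0.002,0.03],"grip":0.95},{"dr":[-0.005,-0.0175,-0.134],"translation":[0.009,-0.0042,0.06],"grip":0.95},{"dr":[-0.005,-0.0175,-0.134],"translation":[0.012,-0.0042,0.09],"grip":0.95},{"dr":[-0.005,-0.0175,-0.134],"translation":[0.013,-0.0042,0.115],"grip":0.95},{"dr":[-0.005,-0.0175,-0.134],"translation":[0.013,-0.0042,0.115],"grip":0.95}]' | head -3
python3 -m pendant '[{"dr":[0,0,0],"translation":[0,0,0],"grip":0.95},{"dr":[0,0,0],"translation":[0,0,0],"grip":0.95}]' | head -3
python3 g.py 0.44 0.046 0.007 166.8
python3 -c "
from h import *
print(np.round(env.get_state()['joint_pos'],1))"
```

```text
clock: 31.68
eef_pos: [0.4381, 0.0445, 0.0575]
tool_rot: [-179.8, -0.3, 166.5]
clock: 31.85
eef_pos: [0.441, 0.0453, 0.0621]
tool_rot: [-180.0, 0.1, 166.5]
t 31.85 pos [0.441  0.0453 0.0621] rot [-1.7999e+02  1.3000e-01  1.6646e+02] w 0.953 ff 0.0 F [ 1.1 -0.5  0.3]
translation [0.0013 0.0005 0.0551] dr [-0.0002  0.0023 -0.0059]
[ 26.7  46.7 -61.  133.4  68.3  43.4  -9.1]
```

```bash
python3 -m pendant '[{"dr":[0,0,0],"translation":[0.001,0,0.02],"grip":0.95},{"dr":[0,0,0],"translation":[0.001,0,0.04],"grip":0.95},{"dr":[0,0,0],"translation":[0.001,0,0.053],"grip":0.95},{"dr":[0,0,0],"translation":[0.001,0,0.053],"grip":0.95},{"dr":[0,0,0],"translation":[0.001,0,0.053],"grip":0.95}]' | head -4
python3 g.py 0.44 0.046 0.007 166.8
python3 -c "
from h import *
print(np.round(env.get_state()['joint_pos'],1))"
```

```text
clock: 32.27
eef_pos: [0.4406, 0.0449, 0.0095]
tool_rot: [-180.0, 0.2, 166.4]
contact_force: [-0.7, 0.0, 0.7]
t 32.27 pos [0.4406 0.0449 0.0095] rot [-179.98    0.2   166.4 ] w 0.949 ff 0.0 F [-0.7  0.   0.7]
translation [0.0008 0.0009 0.0025] dr [-0.0003  0.0035 -0.007 ]
[ 23.5  51.9 -56.3 134.8  79.   41.9 -18.2]
```

Reached z 0.0095. Gripping.

```bash
python3 -m pendant '[{"dr":[0,0.003,-0.007],"translation":[0,0,0.0015],"grip":0.8},{"dr":[0,0.003,-0.007],"translation":[0,0,0.0015],"grip":0.6},{"dr":[0,0.003,-0.007],"translation":[0,0,0.0015],"grip":0.5},{"dr":[0,0.003,-0.007],"translation":[0,0,0.0015],"grip":0.4},{"dr":[0,0.003,-0.007],"translation":[0,0,0.0015],"grip":0.4}]'
python3 -m pendant '[{"dr":[0,0,0],"translation":[0,0,-0.02],"grip":0.4},{"dr":[0,0,0],"translation":[0,0,-0.05],"grip":0.4},{"dr":[0,0,0],"translation":[0,0,-0.09],"grip":0.4},{"dr":[0,0,0],"translation":[0,0,-0.13],"grip":0.4},{"dr":[0,0,0],"translation":[0,0,-0.16],"grip":0.4}]' | tail -4
python3 g.py 0.619 0.0515 0.17 189.6
```

```text
clock: 32.68
eef_pos: [0.4409, 0.0447, 0.0087]
tool_rot: [-180.0, 0.2, 166.8]
contact_force: [-0.8, -2.6, 12.9]
width: 0.632
finger_force: 60.4
tool_rot: [180.0, 0.1, 166.9]
contact_force: [0.6, -1.3, -0.9]
width: 0.627
finger_force: 64.4
t 33.1 pos [0.44   0.0456 0.1704] rot [1.8000e+02 8.0000e-02 1.6689e+02] w 0.627 ff 64.4 F [ 0.6 -1.3 -0.9]
translation [-0.173   0.0464  0.0006] dr [-3.000e-04  1.300e-03 -3.964e-01]
```

```bash
python3 -m pendant '[{"dr":[0,0,-0.1],"translation":[-0.036,0.009,0],"grip":0.4},{"dr":[0,0,-0.2],"translation":[-0.072,0.018,0],"grip":0.4},{"dr":[0,0,-0.3],"translation":[-0.108,0.027,0],"grip":0.4},{"dr":[0,0,-0.396],"translation":[-0.14,0.036,0],"grip":0.4},{"dr":[0,0,-0.396],"translation":[-0.173,0.045,0],"grip":0.4}]' | head -3
python3 -m pendant '[{"dr":[0,0,0],"translation":[0,0,0.015],"grip":0.4},{"dr":[0,0,0],"translation":[0,0,0.03],"grip":0.4},{"dr":[0,0,0],"translation":[0,0,0.04],"grip":0.4},{"dr":[0,0,0],"translation":[0,0,0.04],"grip":0.4},{"dr":[0,0,0],"translation":[0,0,0.04],"grip":0.4}]' | head -3
python3 g.py 0.6218 0.0537 0.107 189.6; python3 c.py 0.607 0.0515 0.121 panel 0.167
```

```text
clock: 33.52
eef_pos: [0.6203, 0.0484, 0.1677]
tool_rot: [-180.0, -0.0, -170.2]
clock: 33.93
eef_pos: [0.6175, 0.049, 0.1268]
tool_rot: [-179.9, -0.1, -170.4]
t 33.93 pos [0.6175 0.049  0.1268] rot [-1.7994e+02 -1.0000e-01 -1.7043e+02] w 0.628 ff 64.4 F [-0.2 -0.3 -0.3]
translation [-0.005   0.0039  0.0198] dr [-0.001  -0.0018 -0.0005]
top [0.5984 0.0508 0.3748] 1.327 643
scene no None
```

View pics/c_scene.png

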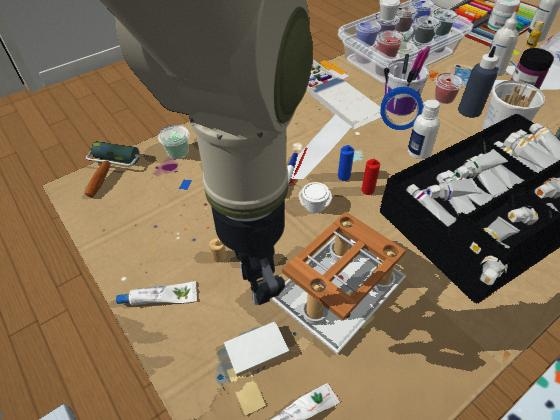

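That picture is an older one, from before the panel was gripped, so it doesn't show the held panel. It does show the grid level at (345,265). Continuing from the measured pose.

```bash
python3 -m pendant '[{"dr":[-0.001,-0.0018,0],"translation":[-0.005,0.0039,0.004],"grip":0.4},{"dr":[-0.001,-0.0018,0],"translation":[-0.005,0.0039,0.008],"grip":0.4},{"dr":[-0.001,-0.0018,0],"translation":[-0.005,0.0039,0.012],"grip":0.4},{"dr":[-0.001,-0.0018,0],"translation":[-0.005,0.0039,0.016],"grip":0.4},{"dr":[-0.001,-0.0018,0],"translation":[-0.005,0.0039,0.016],"grip":0.4}]' | head -4
python3 -m pendant '[{"dr":[0,0,0],"translation":[0,0,0.001],"grip":0.4},{"dr":[0,0,0],"translation":[0,0,0.002],"grip":0.4},{"dr":[0,0,0],"translation":[0,0,0.003],"grip":0.4},{"dr":[0,0,0],"translation":[0,0,0.003],"grip":0.4}]' | head -4
python3 g.py 0.6218 0.0537 0.1067 189.6
```

```text
clock: 34.55
eef_pos: [0.6227, 0.0536, 0.11]
tool_rot: [180.0, 0.0, -170.5]
contact_force: [-0.0, 0.1, -0.6]
clock: 34.88
eef_pos: [0.6231, 0.0538, 0.108]
tool_rot: [180.0, 0.1, -170.5]
contact_force: [0.7, 0.4, -0.1]
t 34.88 pos [0.6231 0.0538 0.108 ] rot [ 1.7999e+02  9.0000e-02 -1.7050e+02] w 0.628 ff 64.4 F [ 0.7  0.4 -0.1]
translation [0.0013 0.0002 0.0013] dr [ 0.0003  0.0015 -0.0017]
```

```bash
python3 -m pendant '[{"dr":[0,0,0],"translation":[0.001,0,0.001],"grip":0.4},{"dr":[0,0,0],"translation":[0.001,0,0.0015],"grip":0.4},{"dr":[0,0,0],"translation":[0.001,0,0.0015],"grip":0.4}]' | head -4
python3 -m pendant '[{"dr":[0,0,0],"translation":[0,0,0],"grip":0.68},{"dr":[0,0,0],"translation":[0,0,0],"grip":0.74},{"dr":[0,0,0],"translation":[0,0,0],"grip":0.8},{"dr":[0,0,0],"translation":[0,0,0],"grip":0.9},{"dr":[0,0,0],"translation":[0,0,0],"grip":0.9}]' | tail -3
python3 -m pendant '[{"dr":[0,0,0],"translation":[0,0,-0.01],"grip":0.9},{"dr":[0,0,0],"translation":[0,0,-0.03],"grip":0.9},{"dr":[0,0,0],"translation":[0,0,-0.065],"grip":0.9},{"dr":[0,0,0],"translation":[0,0,-0.1],"grip":0.9},{"dr":[0,0,0],"translation":[0,0,-0.14],"grip":0.9}]' | head -4
python3 -m pendant '[{"dr":[0,0,0],"translation":[0,-0.04,0],"grip":0.9},{"dr":[0,0,0],"translation":[0,-0.08,0],"grip":0.9},{"dr":[0,0,0],"translation":[0,-0.12,0],"grip":0.9},{"dr":[0,0,0],"translation":[0,-0.16,0],"grip":0.9},{"dr":[0,0,0],"translation":[0,-0.2,0],"grip":0.9}]' | head -2
python3 c.py 0.609 0.0515 0.098 panel 0.167; python3 c.py 0.608 0.052 0.086 grid 0.167
python3 -c "
from h import *
p=viewer.camera('scene');save(p,'z1.png',(190,160,420,360),3)"
```

```text
clock: 35.13
eef_pos: [0.6222, 0.0537, 0.1069]
tool_rot: [180.0, 0.1, -170.5]
contact_force: [-1.3, -0.1, 2.3]
contact_force: [-0.2, 0.1, -0.1]
width: 0.897
finger_force: 0.0
clock: 35.97
eef_pos: [0.6212, 0.0536, 0.2478]
tool_rot: [179.9, -0.0, -170.5]
contact_force: [0.1, -0.3, 0.2]
clock: 36.38
eef_pos: [0.655, -0.1456, 0.2477]
top no None
scene [0.6106 0.0525 0.1885] 0.072 1936
top [0.6086 0.0509 0.169 ] 0.018 5093
scene [0.6101 0.0514 0.1657] 0.02 6886
```

View pics/z1.png

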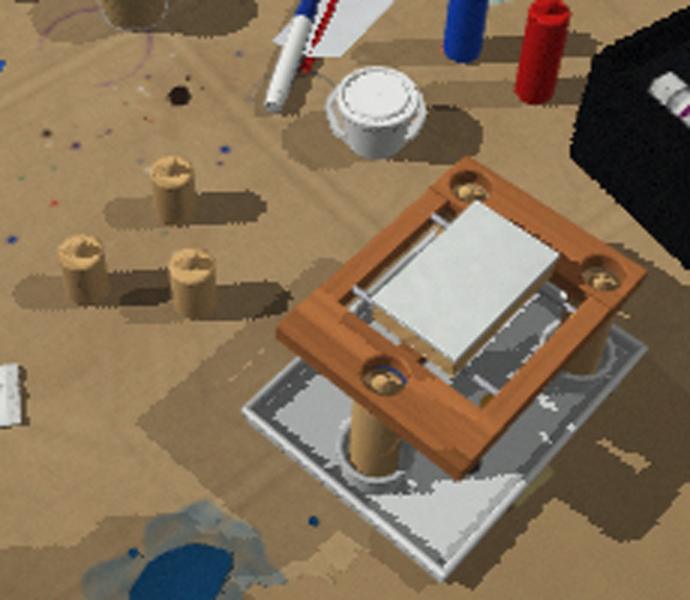

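The panel lies face up in the middle of the grid at (465,285). Pins show in all three holes, at (470,188), (602,275) and (385,378), and the short posts are still standing at (173,190), (82,270) and (192,283).

```bash
python3 -c "
from h import *
print(order.hand_in())"
```

```text
the job is handed in; nothing more can be done
None
```

I handed the job in: the three tall posts stand in the sockets, the grid sits level on their shoulders with all pins in its holes, the panel lies face up and centred along the slats, and the short posts were left alone; the hand-in returned no verdict.

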